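# Re-pin the sliding condiment rack and load its pots

## Task

Set up the sliding condiment rack. Pull the red-knobbed lock pin out of its bore and hang it upright, let go, in the side notch of the bracket; with the pin parked there, slide the rack by its black grip to the other end stop, then push the pin fully home again through the lined-up holes. Only once the rack is locked, set every condiment pot there is (two or three) upright into a tapered seat of its own so that it settles square and centred, and leave the other things on the worktop where they are.

Things in the scene. Friction and masses are not known exactly. Their poses are not given: they have to be found in the camera images.
- station: fixed wooden base 200 x 400 x 8 mm with a grey steel bracket along its front. Origin: under the middle of the rack's path, at worktop height; x to the back, y along the rack's slide (left at yaw 0), z up; the base's middle is at x = -50 mm. The bracket's top is flat at z = 85 mm: a block 50 x 60 mm round the bore and, to its left, a wing with the notch
- bore (a point): centre of the bore's mouth on the bracket's top (station frame -85, 0, 85 mm). Vertical bore 16 mm wide (1 mm play all round), 30 mm deep; two spring balls in its wall hold the pin. The rack's tongue passes below (top 41 mm under the mouth), with two 18 mm holes 80 mm apart: one lies under the bore at each end of the rack's travel
- notch (a point): parking place on the wing's top (station frame -130, 110, 85 mm), in a slot 19 mm wide along x, open to the front (-x), top and bottom; closed end 8 mm behind, mouth 27 mm in front. The pin's collar rests on the prongs beside the slot (to 31 mm either side in y), its shank hanging through, clear of the base. Lower it in from above or slide it in from the front
- pin: loose steel ball-lock pin, 0.12 kg. Origin: centre of the collar's underside; z up. Collar 34 mm wide, z 0 to 5 mm; round red knob 28 mm wide, z 5 to 40 mm, pinched from above; shank 14 mm wide, 64 mm long, last 10 mm tapering to 6 mm; groove 18.5 mm below the collar for the spring balls. Starts home (origin at bore); 5 to 15 N to pull out or push home, then a light drag
- carrier (a joint): travel of the rack (carrier) along the station's y, m: 0 at the start, 0.08 at the other end stop, where the holes line up again. Friction about 2 N; it stays where it is left; the pin locks it
- grip (a point): middle of the top of the rack's upright black grip at the rack's right (-y) end: a bar 40 mm along station x, 14 mm along station y, from 24 to 98 mm above the worktop; rides with the rack. Pinch it from above across y
- seat0 (a point): foot centre of a pot seated in the right (-y) seat of the rack (21 mm above the worktop, on the seat's axis); rides with the rack; seats are 95 mm apart along station y. Seat: upright aluminium funnel, rim 55 mm above the worktop, mouth 67 mm wide narrowing to 52 mm at 25 mm height, open below, same taper as the pots: a pot hangs and centres on the taper
- seat1 (a point): foot centre of a pot seated in the middle seat of the rack (21 mm above the worktop, on the seat's axis); rides with the rack; seats are 95 mm apart along station y. Seat: upright aluminium funnel, rim 55 mm above the worktop, mouth 67 mm wide narrowing to 52 mm at 25 mm height, open below, same taper as the pots: a pot hangs and centres on the taper
- seat2 (a point): foot centre of a pot seated in the left (+y) seat of the rack (21 mm above the worktop, on the seat's axis); rides with the rack; seats are 95 mm apart along station y. Seat: upright aluminium funnel, rim 55 mm above the worktop, mouth 67 mm wide narrowing to 52 mm at 25 mm height, open below, same taper as the pots: a pot hangs and centres on the taper
- pot0: blue solid tapered condiment pot, 0.17 to 0.35 kg, weighted foot. Foot 50 mm wide, widening evenly to 74 mm at 48 mm height; flat wooden lid 75 mm wide, top at 54 mm; round wooden knob on it 24 mm wide, from 54 to 85 mm height, to be pinched from above. Origin: centre of the foot's underside, z up. Yaw does not matter. May be absent
- pot1: terracotta solid tapered condiment pot, 0.17 to 0.35 kg, weighted foot. Foot 50 mm wide, widening evenly to 74 mm at 48 mm height; flat wooden lid 75 mm wide, top at 54 mm; round wooden knob on it 24 mm wide, from 54 to 85 mm height, to be pinched from above. Origin: centre of the foot's underside, z up. Yaw does not matter. May be absent
- pot2: white solid tapered condiment pot, 0.17 to 0.35 kg, weighted foot. Foot 50 mm wide, widening evenly to 74 mm at 48 mm height; flat wooden lid 75 mm wide, top at 54 mm; round wooden knob on it 24 mm wide, from 54 to 85 mm height, to be pinched from above. Origin: centre of the foot's underside, z up. Yaw does not matter. May be absent
- mug: bystander, leave alone: cream mug with handle, 92 x 127 x 95 mm. Origin: centre of its underside
- corn_jar: bystander, leave alone: glass jar of maize with wooden lid, 80 x 96 mm. Origin: centre of its underside
- salt_mill: bystander, leave alone: salt mill, 44 mm diameter, 90 mm tall. Origin: centre of its underside

How it is judged (in metres and radians):
On the way, in this order (a step that is already met when the one before it is completed fails the run):
1. the pin has been pulled from the bore and hangs upright in the side notch, let go, the rack still where it was (horizontal distance between pin and notch below 0.02 m and z of pin in the frame of notch between -0.004 and 0.004 m and angle between pin's own z axis and vertical below 0.12 rad and contact force between the fingers and pin below 0.2 N and value of joint carrier below 0.01 m), for 0.3 s.
2. the rack has been slid to its other end stop while the pin hangs in the notch (value of joint carrier above 0.076 m and horizontal distance between pin and notch below 0.02 m and z of pin in the frame of notch between -0.004 and 0.004 m and angle between pin's own z axis and vertical below 0.12 rad), for 0.2 s.
3. the pin is fully home again in the bore, locking the rack at that end (horizontal distance between pin and bore below 0.004 m and z of pin in the frame of bore between -0.004 and 0.0035 m and angle between pin's own z axis and vertical below 0.08 rad and value of joint carrier above 0.076 m), for 0.3 s.
At the end, for the whole second after the job is handed in: Pin home (collar within 3.5 mm of the bracket, within 4 mm of the bore's axis, upright within 0.08 rad), rack travel over 0.076 m, every pot present in a seat of its own within 4 mm of its axis and 5 mm of seated height, upright within 0.09 rad, released and at rest (all of step 3 and ((horizontal distance between pot0 and seat0 below 0.004 m and z of pot0 in the frame of seat0 between -0.005 and 0.005 m) or (horizontal distance between pot0 and seat1 below 0.004 m and z of pot0 in the frame of seat1 between -0.005 and 0.005 m) or (horizontal distance between pot0 and seat2 below 0.004 m and z of pot0 in the frame of seat2 between -0.005 and 0.005 m)) and angle between each of pot0, pot1, pot2's own z axis and vertical below 0.09 rad and linear speed of each of pot0, pot1, pot2, pin below 0.02 m/s and ((horizontal distance between pot1 and seat0 below 0.004 m and z of pot1 in the frame of seat0 between -0.005 and 0.005 m) or (horizontal distance between pot1 and seat1 below 0.004 m and z of pot1 in the frame of seat1 between -0.005 and 0.005 m) or (horizontal distance between pot1 and seat2 below 0.004 m and z of pot1 in the frame of seat2 between -0.005 and 0.005 m)) and ((horizontal distance between pot2 and seat0 below 0.004 m and z of pot2 in the frame of seat0 between -0.005 and 0.005 m) or (horizontal distance between pot2 and seat1 below 0.004 m and z of pot2 in the frame of seat1 between -0.005 and 0.005 m) or (horizontal distance between pot2 and seat2 below 0.004 m and z of pot2 in the frame of seat2 between -0.005 and 0.005 m))); the robot touches nothing.
It fails at once if a pot is put on the rack while the pin is not home in the bore (distance between pin and bore above 0.02 m and ((horizontal distance between pot0 and seat0 below 0.03 m and z of pot0 in the frame of seat0 below 0.035 m) or (horizontal distance between pot0 and seat1 below 0.03 m and z of pot0 in the frame of seat1 below 0.035 m) or (horizontal distance between pot0 and seat2 below 0.03 m and z of pot0 in the frame of seat2 below 0.035 m) or (horizontal distance between pot1 and seat0 below 0.03 m and z of pot1 in the frame of seat0 below 0.035 m) or (horizontal distance between pot1 and seat1 below 0.03 m and z of pot1 in the frame of seat1 below 0.035 m) or (horizontal distance between pot1 and seat2 below 0.03 m and z of pot1 in the frame of seat2 below 0.035 m) or (horizontal distance between pot2 and seat0 below 0.03 m and z of pot2 in the frame of seat0 below 0.035 m) or (horizontal distance between pot2 and seat1 below 0.03 m and z of pot2 in the frame of seat1 below 0.035 m) or (horizontal distance between pot2 and seat2 below 0.03 m and z of pot2 in the frame of seat2 below 0.035 m))).
It fails at once if a bystander (mug, maize jar, salt mill) is moved by more than 3 cm (distance of any of mug, corn_jar, salt_mill from where it was at the start of the episode above 0.03 m).
Of pot0, pot1, pot2 only 2 to 3 are there at a start; the rules pass over those that are not, and their reading is None.
At some moment in a run one of pot0, pot1, pot2 may be knocked a few centimetres aside while the robot is not near it.
It also fails if it takes over 208 s, if anything falls off the work surface, if the arm or the gripper's body presses on something with over 40 N, if the wrist force passes 120 N, or if a joint passes its speed limit or range.

## Robot

A 6-joint arm with a two-finger parallel gripper is mounted at the origin on a cart in front of the work surface, level with it; the furniture and walls round the work are solid. World frame = base frame: x ahead of the robot, y to its left, z up, the work surface at z = 0. Lengths are in m, angles in degrees, forces in N, time in s.
With the tool pointing down it reaches from about 0.25 to 0.725 m from the base axis. Payload 9.7 kg.
Tool frame: the origin (TCP) lies midway between the tips of the shut fingers; the grasp point (between the pads) lies 19 mm behind it; z points along the fingers, y is the direction in which the jaws open and shut (so a half turn about z gives the same grasp; the last joint's range is limited). The gripper opens to 85 mm and grips with 20 to 120 N. Pads are 22 mm wide; open, the fingers measure 114 mm over their backs; the gripper's body (76 mm by 85 mm) begins 54 mm behind the grasp point. The pads swing forward as they close: fully open they stand 13 mm farther back than shut.
Start: joints at [-64.687, 4.979, 10.078, 95.1, 0, 90], TCP at [0.235, -0.497, 0.231] pointing down, gripper open.
Joint ranges: [-179.16, 179.16], [-48.56, 103.87], [-65.8, 70.77], [-126.05, 130.52], [-82.76, 87.17], [-180, 180]. Speed limits (degrees/s): [127.2, 127.2, 147.25, 180, 180, 180].

## Interface

Orientations are given as [roll, pitch, yaw] about the fixed x, y, z axes, in that order (R = Rz(yaw) Ry(pitch) Rx(roll)).
In Python, from workcell import get_obs, camera, get_calibration, job_done gives the robot as it stands.
- The arm moves only by the tool play_rows, never from a script. Its argument "commands" is text: rows parted by semicolons, each of 5 numbers parted by spaces: the opening, from 0 (shut) to 1 (fully open), then the shift along the world's x, y, z in mm, then the turn about the world's z in degrees. A call has 1 to 10 rows; each row is the pose to reach, as a shift and turn from the pose commanded when the call began; what a row does not reach only later rows make up. A row lasts 1/12 s, in which the tool goes at most 41.7 mm and 7.16 degrees, less where a joint would pass 70% of its speed; a pose out of reach is approached as far as the arm can. A call with a gripper value outside its range is refused whole. The fingers move at their own pace and stop on an object; "force" is the grip in N (left out, the last holds). Time passes only in rows, so rows that repeat a pose let the fingers close. It gives the time, the measured TCP pose, the force and the opening at its end, in the units of the state.
- get_obs(): the state, without advancing time (a new reading comes with each control period).
- camera(name): name is "side" or "top" or "wrist"; returns the picture (384x512x3 uint8, red, green, blue); there is no depth.
- get_calibration(name): a dict with "fx", "fy", "cx", "cy" (pixels), "k1" (the pictures are not rectified: a ray, as slopes to the right and down, at radius r is drawn at 1 + k1 r^2 times it, then the intrinsics apply), "eye" and "attitude" of the camera in the world; the wrist camera has in their place "mount" (4x4, takes a point from camera to tool coordinates, whose origin is the TCP and whose axes are the flange's). Camera axes: x right, y down, z forward; pixel columns grow to the right and rows downward; lengths in m; the calibration is good to about 2 mm. A picture is of the moment at which its call begins: read the wrist's pose just before it. get_calibration takes no time and is no camera call.
- job_done(): hands the job in, once; it reports no verdict.
The state is a dict: "time": time; "q": joint angles; "qd": joint speeds; "joint_efforts": joint torques, N m; "ee_pos": TCP position; "tcp_rot": TCP orientation; "wrist_force": force on the tool from outside, world axes, zero at the start; "torque": the same for the moment, N m; "opening": finger opening in m.
Only numpy, scipy, OpenCV 4.12 (cv2) and the standard library are available. Lean on these libraries where they do the work, as an engineer would, in place of code of your own. Each camera call takes 0.05 s, during which the arm holds its last target.

## Working session

There is one attempt and no reset: what is moved stays moved. The work goes in short steps, Python scripts to look and compute and a tool call to move; the robot and the scene stay as the last step left them, time stands still between calls to the robot, and variables do not carry over. Pictures are saved under pics/ and viewed, and the job is handed in when it is done.

Besides the shell and the picture viewer there is one more tool, called after "Call:" as name(argument=value, ...) on one line, values as JSON. play_rows: Moves the arm, as the interface text tells. Its arguments: {"type":"object","properties":{"commands":{"type":"string"},"force":{"type":"number"}},"required":["commands"]}

```bash
mkdir -p pics
cat > h.py <<'E'
import numpy as np,cv2
from workcell import get_obs,camera,get_calibration,job_done
from scipy.spatial.transform import Rotation as R
def snap(n,f):
    o=get_obs(); im=camera(n); cv2.imwrite(f'pics/{f}.png',im[:,:,::-1]); return o,im
E
python3 - <<'E'
from h import *
o=get_obs();print(o)
for n in('side','top','wrist'):
    print(get_calibration(n)); snap(n,n+'0')
E
```

```text
{'time': 0.0, 'q': array([-6.46863770e+01,  5.01164779e+00,  1.00349778e+01,  9.50973282e+01,
        1.13978055e-03,  8.99989360e+01]), 'qd': array([ 0.08242554, -0.05453127, -0.06579463, -0.10859635, -0.00171392,
       -0.08458516]), 'joint_efforts': array([-2.15194709e-04, -5.20387387e+01,  4.64808619e+01,  1.61041523e-02,
        1.35748999e-05,  7.08874426e-08]), 'ee_pos': array([ 0.23508087, -0.49699828,  0.23058248]), 'tcp_rot': array([-1.79926002e+02, -1.14115374e-03,  2.53146855e+01]), 'wrist_force': array([-0.56374569, -0.80112867, -1.07774106]), 'torque': array([-0.0773627 ,  0.0397681 ,  0.00540864]), 'opening': 0.08556791641399905}
{'fx': 399.8739942435932, 'fy': 399.8739942435932, 'cx': 258.71785186460176, 'cy': 195.2075495902975, 'k1': -0.0036641077400590178, 'eye': array([0.16909375, 1.0745251 , 0.66054303]), 'attitude': array([-116.78533651,    1.05618271, -161.45464316])}
{'fx': 365.75328188545865, 'fy': 365.75328188545865, 'cx': 252.6463073641598, 'cy': 191.79410213544287, 'k1': -0.08764932911084837, 'eye': array([ 0.47210033, -0.01535792,  1.17129658]), 'attitude': array([-176.05474188,    1.34165924,  -90.34389452])}
{'fx': 272.7388074165916, 'fy': 272.7388074165916, 'cx': 259.1729814237656, 'cy': 194.33995729868485, 'k1': -0.02280814933162493, 'mount': array([[-3.94843281e-04, -9.64330669e-01, -2.64700216e-01,
         6.86581811e-02],
       [ 9.99999554e-01, -6.07843304e-04,  7.22775514e-04,
        -7.77504571e-04],
       [-8.57890849e-04, -2.64699813e-01,  9.64330479e-01,
        -1.42001806e-01],
       [ 0.00000000e+00,  0.00000000e+00,  0.00000000e+00,
         1.00000000e+00]])}
```

View pics/top0.png

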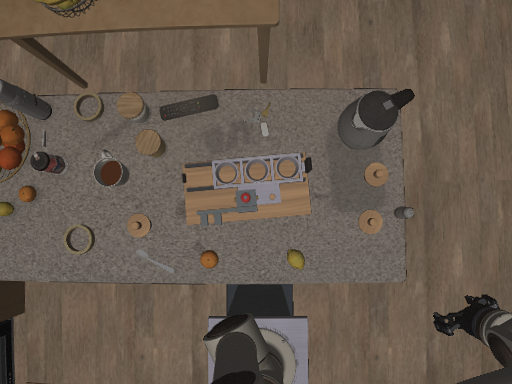

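View pics/side0.png

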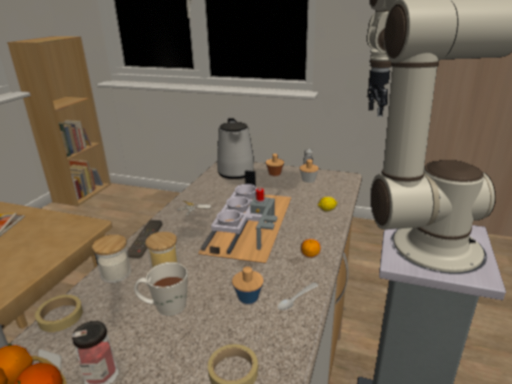

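View pics/wrist0.png

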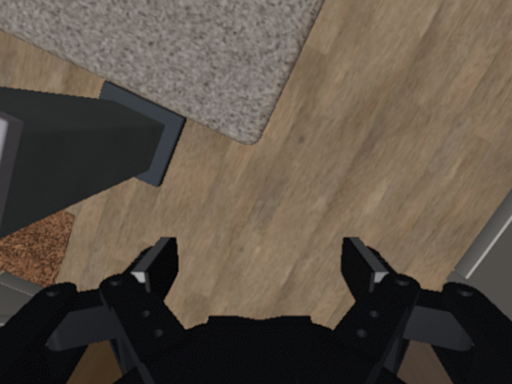

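The top view shows the rack at about (247,185), the red knob at (245,199), the black grip at (308,165) and three pot lids at (139,226), (376,174) and (371,222). The salt mill is at (404,213). The side view shows a blue pot, a terracotta one and a whitish one.

```bash
cat >> h.py <<'E'
def campose(n,o=None):
    c=get_calibration(n)
    if n=='wrist':
        T=np.eye(4);T[:3,:3]=R.from_euler('xyz',o['tcp_rot'],degrees=True).as_matrix();T[:3,3]=o['ee_pos']
        M=T@np.array(c['mount']);return c,M[:3,:3],M[:3,3]
    return c,R.from_euler('xyz',c['attitude'],degrees=True).as_matrix(),np.array(c['eye'])
def ray(n,uv,o=None):
    c,Rm,e=campose(n,o)
    a=np.array([(uv[0]-c['cx'])/c['fx'],(uv[1]-c['cy'])/c['fy']])
    s=a.copy()
    for _ in range(20): s=a/(1+c['k1']*(s@s))
    return e,Rm@np.array([s[0],s[1],1.])
def onz(n,uv,z,o=None):
    e,d=ray(n,uv,o);return e+d*(z-e[2])/d[2]
def proj(n,p,o=None):
    c,Rm,e=campose(n,o);v=Rm.T@(np.asarray(p,float)-e);s=v[:2]/v[2];s=s*(1+c['k1']*(s@s))
    return np.array([c['fx']*s[0]+c['cx'],c['fy']*s[1]+c['cy']])
def tri(a,b):
    (e1,d1),(e2,d2)=a,b
    d1=d1/np.linalg.norm(d1);d2=d2/np.linalg.norm(d2)
    t=np.linalg.lstsq(np.stack([d1,-d2],1),e2-e1,rcond=None)[0]
    p,q=e1+t[0]*d1,e2+t[1]*d2;return (p+q)/2,np.linalg.norm(p-q)
E
python3 - <<'E'
from h import *
im=cv2.imread('pics/top0.png')
cv2.imwrite('pics/z1.png',cv2.resize(im[140:240,160:320],None,fx=5,fy=5,interpolation=cv2.INTER_CUBIC))
cv2.imwrite('pics/z2.png',cv2.resize(im[140:240,320:420],None,fx=5,fy=5,interpolation=cv2.INTER_CUBIC))
im=cv2.imread('pics/side0.png')
cv2.imwrite('pics/z3.png',cv2.resize(im[130:310,190:330],None,fx=3.3,fy=3.3,interpolation=cv2.INTER_CUBIC))
for nm,uv,z in [('knob',(245.5,198),.12),('grip',(308,165),.098),('s2',(227,173),.055),('s0',(288,168),.055),('L',(139,223),.085),('R1',(376,173),.085),('R2',(372,222),.085)]:
  print(nm,onz('top',uv,z).round(4))
E
```

```text
knob [0.527  0.0295 0.12  ]
grip [ 0.6244 -0.1547  0.098 ]
s2 [0.6079 0.0889 0.055 ]
s0 [ 0.6217 -0.0987  0.055 ]
L [0.4556 0.3524 0.085 ]
R1 [ 0.6008 -0.3604  0.085 ]
R2 [ 0.4546 -0.3442  0.085 ]
```

View pics/z1.png

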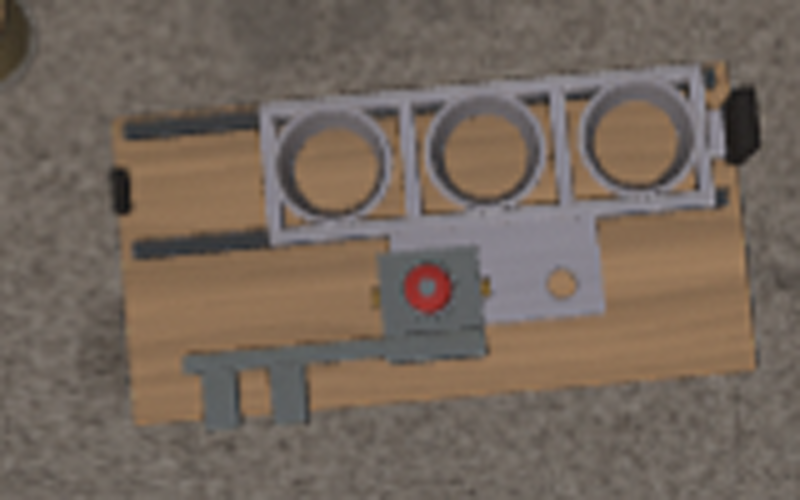

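View pics/z2.png

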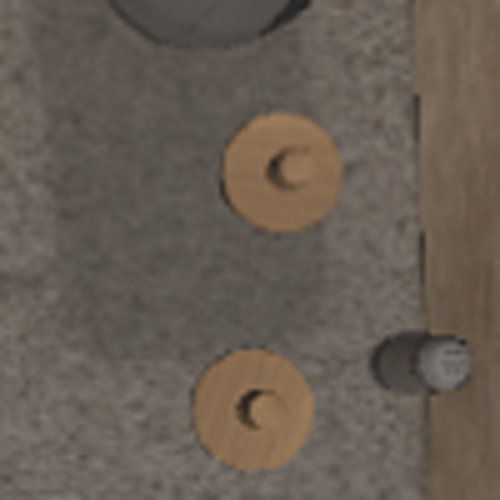

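View pics/z3.png

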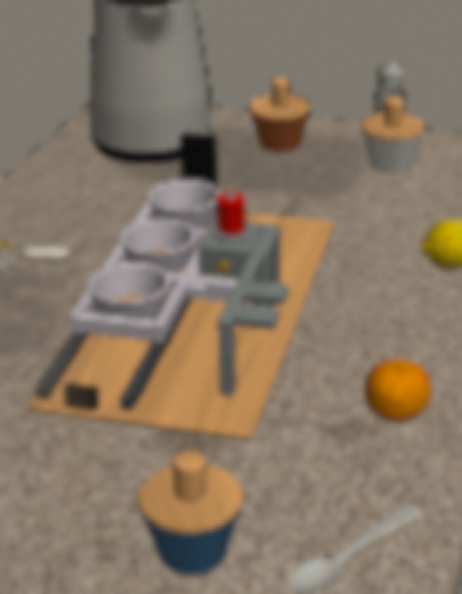

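Call:
play_rows(commands="0.6 80 150 30 0;0.6 80 150 30 -21;0.6 150 270 60 -21;0.6 150 270 60 -21;0.6 220 400 60 -21;0.6 220 400 60 -21;0.6 220 400 60 -21;0.6 292 527 60 -21;0.6 292 527 60 -21;0.6 292 527 60 -21")

```text
time: 0.98
ee_pos: [0.4308, -0.1419, 0.2803]
tcp_rot: [180.0, -0.0, 4.3]
wrist_force: [0.3, -0.9, -0.0]
opening: 0.0516
```

Call:
play_rows(commands="0.6 0 0 0 0;0.6 0 0 0 0;0.6 0 0 0 0;0.6 0 0 0 0;0.6 0 0 0 0;0.6 0 0 0 0")

```text
time: 1.48
ee_pos: [0.4299, -0.1449, 0.2801]
tcp_rot: [180.0, 0.0, 4.2]
wrist_force: [0.3, 0.9, 0.6]
opening: 0.051
```

Run:
```python
from h import *
o,_=snap('wrist','w1');print(o['time'],o['ee_pos'],o['tcp_rot'],o['opening'])
```

```text
1.4833 [ 0.429874   -0.14494132  0.28007288] [1.79995600e+02 7.03739263e-03 4.18344157e+00] 0.05099689537968948
```

View pics/w1.png

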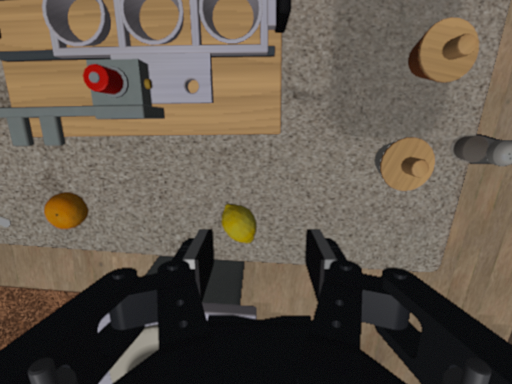

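Call:
play_rows(commands="0.6 35 40 0 0;0.6 70 80 0 0;0.6 100 120 0 0;0.6 120 150 0 0;0.6 120 165 0 0;0.6 120 165 0 0;0.6 120 165 0 0;0.6 120 165 0 0;0.6 120 165 0 0;0.6 120 165 0 0")

```text
time: 2.37
ee_pos: [0.55, 0.0198, 0.2806]
tcp_rot: [180.0, -0.0, 4.2]
wrist_force: [0.4, 0.5, 0.9]
opening: 0.051
```

Run:
```python
from h import *
o,_=snap('wrist','w2');print(o['time'],o['ee_pos'],o['tcp_rot'],o['opening'],o['wrist_force'])
import pickle;pickle.dump(o,open('o2.pkl','wb'))
im=cv2.imread('pics/w2.png');cv2.imwrite('pics/w2z.png',cv2.resize(im,None,fx=1.5,fy=1.5,interpolation=cv2.INTER_CUBIC))
```

```text
2.3667 [0.54998225 0.01976399 0.28057837] [ 1.79992603e+02 -3.70136768e-02  4.19855184e+00] 0.05099939935097552 [0.3929668  0.46623183 0.88243562]
```

View pics/w2z.png

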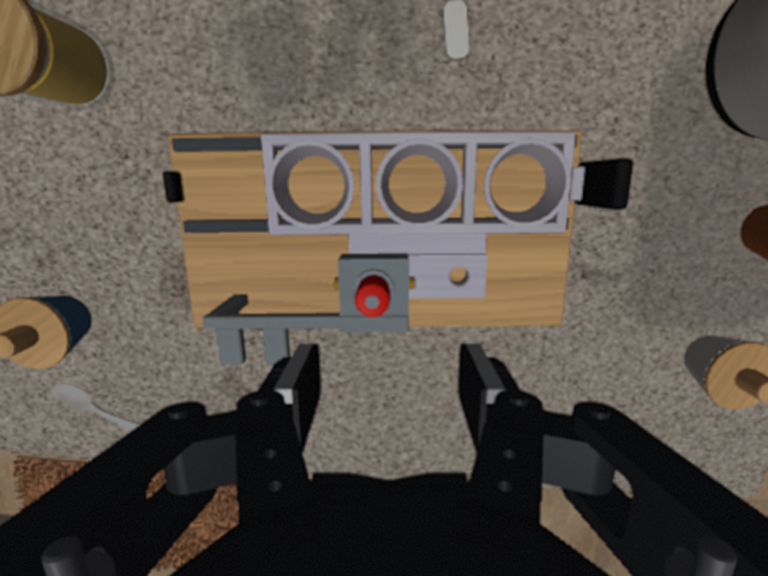

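Run:
```python
from h import *
import pickle;o=pickle.load(open('o2.pkl','rb'))
Z=lambda u,v,z:onz('wrist',(u/1.5-.17,v/1.5-.17),z,o)
W=[];S=[]
for (u,v,z),s in [((169,134,.008),(50,200)),((578,132,.008),(50,-200)),((563,324,.008),(-150,-200)),((197,327,.008),(-150,200)),((372,301,.125),(-85,0)),((340,255,.085),(-60,30)),((409,255,.085),(-60,-30))]:
    p=Z(u,v,z);print(p.round(4),s);W.append(p[:2]);S.append(np.array(s)/1e3)
W=np.array(W);S=np.array(S)
w0=W.mean(0);s0=S.mean(0);H=(S-s0).T@(W-w0);a=np.arctan2(H[0,1]-H[1,0],H[0,0]+H[1,1])
Rr=np.array([[np.cos(a),-np.sin(a)],[np.sin(a),np.cos(a)]]);t=w0-Rr@s0
print('yaw',np.degrees(a),t);print(((S@Rr.T+t)-W).round(4))
f=lambda x,y:(Rr@np.array([x,y])+t).round(4)
print('bore',f(-.085,0),'notch',f(-.13,.11))
for u,v,z in [(313,182,.055),(418,180,.055),(528,179,.055),(372,301,.125),(622,183,.098),(253,345,.085),(582,183,.098)]:
    p=Z(u,v,z);print(p.round(4),'st',(Rr.T@(p[:2]-t)).round(4))
im=cv2.imread('pics/w2.png');r=(im[:,:,2].astype(int)-np.maximum(im[:,:,0],im[:,:,1])>50).astype(np.uint8)
n,l,st,c=cv2.connectedComponentsWithStats(r)
print([(st[i],c[i]) for i in range(1,n) if st[i][4]>50])
```

```text
[0.6459 0.2394 0.008 ] (50, 200)
[ 0.676  -0.1513  0.008 ] (50, -200)
[ 0.4825 -0.1723  0.008 ] (-150, -200)
[0.4503 0.2218 0.008 ] (-150, 200)
[0.5285 0.0323 0.125 ] (-85, 0)
[0.5546 0.0623 0.085 ] (-60, 30)
[0.5588 0.0048 0.085 ] (-60, -30)
yaw 4.750829959535732 [0.61431548 0.038617  ]
[[ 0.0017  0.0027]
 [ 0.0047 -0.0052]
 [-0.0011 -0.0008]
 [-0.002   0.0037]
 [ 0.0011 -0.0007]
 [-0.0025  0.0013]
 [-0.0018 -0.001 ]]
bore [0.5296 0.0316] notch [0.4757 0.1375]
[0.6115 0.0916 0.055 ] st [0.0016 0.0531]
[0.6198 0.0007 0.055 ] st [ 0.0023 -0.0382]
[ 0.6278 -0.0947  0.055 ] st [ 0.0024 -0.134 ]
[0.5285 0.0323 0.125 ] st [-0.086   0.0008]
[ 0.6295 -0.1541  0.098 ] st [-0.0009 -0.1933]
[0.468  0.1362 0.085 ] st [-0.1377  0.1094]
[ 0.627  -0.1229  0.098 ] st [-0.0007 -0.162 ]
[(array([237, 184,  23,  28, 436], dtype=int32), array([248.03669725, 197.69266055]))]
```

Call:
play_rows(commands="0.6 -21 12 -30 0;0.6 -21 12 -70 0;0.6 -21 12 -110 0;0.6 -21 12 -110 0;0.6 -21 12 -110 0;0.6 -21 12 -110 0", force=60)

```text
time: 2.92
ee_pos: [0.5302, 0.0327, 0.1731]
tcp_rot: [180.0, -0.2, 4.3]
wrist_force: [0.3, 0.8, 1.1]
opening: 0.0514
```

Run:
```python
from h import *
o,_=snap('wrist','w3');print(o['time'],o['ee_pos'],o['tcp_rot'],o['opening'],o['wrist_force'])
for z in(.085,.125):print(proj('wrist',[*o['ee_pos'][:2],z],o))
```

```text
2.9167 [0.53022764 0.03270249 0.17305834] [ 1.79997661e+02 -1.79832228e-01  4.26728694e+00] 0.051432510051131454 [0.28337639 0.77065092 1.10510518]
[260.50214976 200.33103203]
[260.78677011 215.63884944]
```

View pics/w3.png

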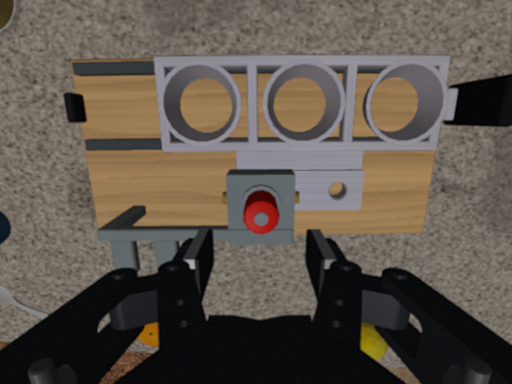

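The knob top is centred at (262,216), where the TCP axis projects to (261,216), so they line up. I'll go down and grip.

Call:
play_rows(commands="0.6 0 -1 -30 0;0.6 0 -1 -60 0;0.6 0 -1 -79 0;0.6 0 -1 -79 0;0.6 0 -1 -79 0;0 0 -1 -79 0;0 0 -1 -79 0;0 0 -1 -79 0;0 0 -1 -79 0;0 0 -1 -79 0", force=60)

```text
time: 3.8
ee_pos: [0.5309, 0.0322, 0.0942]
tcp_rot: [180.0, -0.3, 4.3]
wrist_force: [0.4, -0.8, 6.3]
opening: 0.0267
```

Call:
play_rows(commands="0 0 0 0 0;0 0 0 0 0;0 0 0 0 0;0 0 0 0 0")

```text
time: 4.13
ee_pos: [0.5309, 0.0322, 0.0941]
tcp_rot: [180.0, -0.3, 4.3]
wrist_force: [-0.9, -0.3, 5.8]
opening: 0.0264
```

Call:
play_rows(commands="0 0 0 8 0;0 0 0 16 0;0 0 0 26 0;0 0 0 40 0;0 0 0 55 0;0 0 0 70 0;0 0 0 82 0;0 0 0 82 0;0 0 0 82 0;0 0 0 82 0")

```text
time: 4.97
ee_pos: [0.5292, 0.0322, 0.1727]
tcp_rot: [-180.0, 0.0, 4.3]
wrist_force: [-0.6, 0.8, -2.3]
opening: 0.0264
```

Run:
```python
from h import *
o,_=snap('wrist','w4');print(o['time'],o['ee_pos'],o['tcp_rot'],o['opening'],o['wrist_force']);snap('side','s4')
im=cv2.imread('pics/s4.png');cv2.imwrite('pics/s4z.png',cv2.resize(im[120:300,190:330],None,fx=3.3,fy=3.3,interpolation=cv2.INTER_CUBIC))
```

```text
4.9667 [0.52918127 0.03215778 0.17270073] [-1.79997812e+02  2.80740429e-02  4.31652410e+00] 0.02640466593802259 [-0.62807065  0.80043644 -2.32538362]
```

View pics/s4z.png

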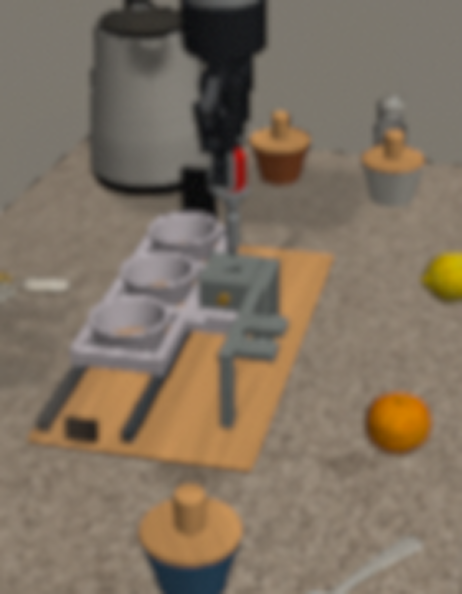

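View pics/w4.png

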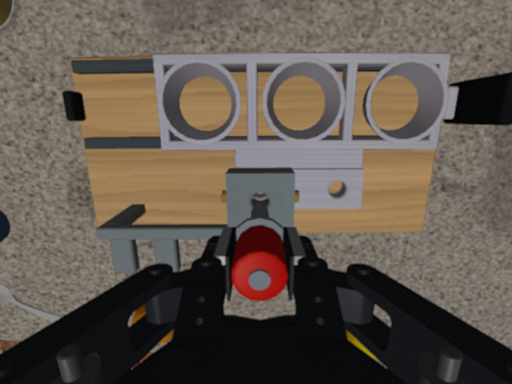

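The pin is out and hangs straight. The side view shows it clear of the bracket, and the prongs are at (125,255) and (166,255) in the wrist view. I'll go above the notch and look there.

Call:
play_rows(commands="0 -10 20 10 0;0 -25 45 10 0;0 -40 75 10 0;0 -55 100 10 0;0 -59 106 10 0;0 -59 106 10 0;0 -59 106 10 0;0 -59 106 10 0;0 -59 106 10 0")

```text
time: 5.82
ee_pos: [0.4793, 0.0719, 0.1831]
tcp_rot: [-178.2, 0.0, 7.5]
wrist_force: [0.2, 1.0, -1.3]
opening: 0.0263
```

Run:
```python
from h import *
import pickle
o,_=snap('wrist','w5');print(o['time'],o['ee_pos'],o['tcp_rot'],o['opening'],o['wrist_force']);snap('side','s5');snap('top','t5')
pickle.dump(o,open('o5.pkl','wb'))
im=cv2.imread('pics/w5.png');cv2.imwrite('pics/w5z.png',cv2.resize(im[120:270,180:340],None,fx=4,fy=4,interpolation=cv2.INTER_CUBIC))
im=cv2.imread('pics/s5.png');cv2.imwrite('pics/s5z.png',cv2.resize(im[120:300,190:330],None,fx=3.3,fy=3.3,interpolation=cv2.INTER_CUBIC))
```

```text
5.8167 [0.47928091 0.07187452 0.18305982] [-1.78218457e+02  4.68138916e-02  7.53724552e+00] 0.02625161786099097 [ 0.19207316  0.98444713 -1.33531603]
```

View pics/w5z.png

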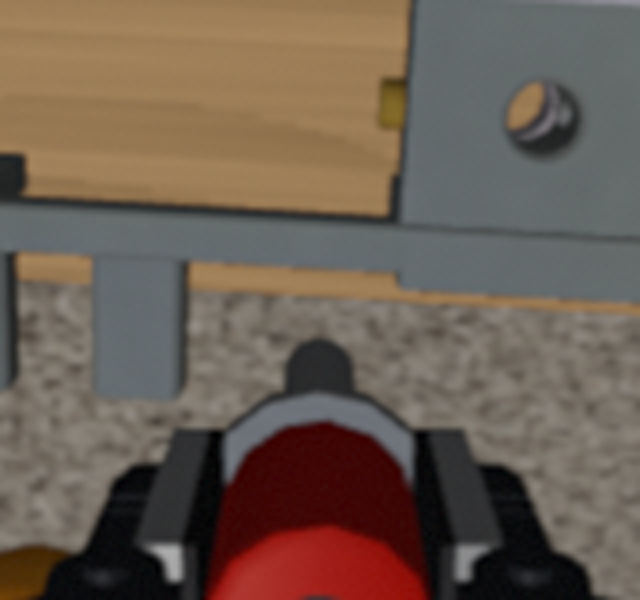

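View pics/s5z.png

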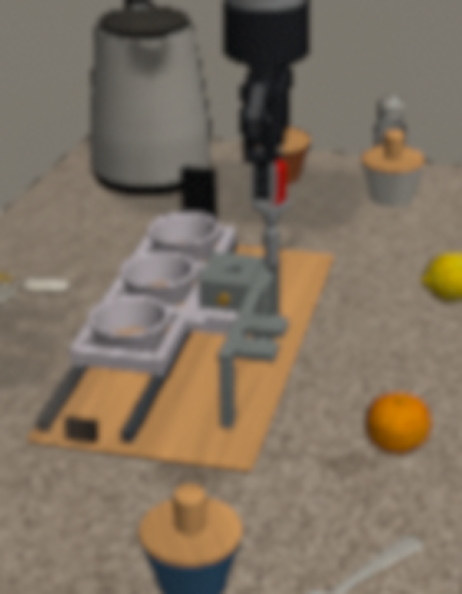

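Call:
play_rows(commands="0 0 0 0 0;0 0 0 0 0;0 0 0 0 0")

```text
time: 6.22
ee_pos: [0.4791, 0.072, 0.1831]
tcp_rot: [-178.2, 0.1, 7.6]
wrist_force: [0.1, 0.3, -0.9]
opening: 0.0261
```

Run:
```python
from h import *
o=get_obs();print(o['time'],o['q'],o['qd'],o['ee_pos'],o['tcp_rot'],o['wrist_force'])
```

```text
6.2167 [  7.49938141  -4.65243991  -4.93897913  89.77382379   1.78550226
 179.94344421] [ 0.05899198 -0.04163166  0.01148629  0.03466544  0.05146991  0.09812034] [0.4791443  0.07203188 0.18305942] [-1.78214439e+02  5.86008194e-02  7.55590978e+00] [ 0.14710372  0.3207133  -0.90731487]
```

Joint 6 reached its 180° stop, since q6 = 180 − yaw + q1. I'll turn the tool to a larger yaw, which is harmless because the knob is round.

Call:
play_rows(commands="0 0 0 0 7;0 0 0 0 14;0 0 0 0 21;0 0 0 0 27;0 0 0 0 27;0 0 0 0 27;0 0 0 0 27")

```text
time: 6.8
ee_pos: [0.4791, 0.0721, 0.1831]
tcp_rot: [-178.2, 0.0, 34.4]
wrist_force: [-0.0, 0.3, -1.5]
opening: 0.0261
```

Run:
```python
from h import *
o=get_obs();print(o['time'],o['q'],o['ee_pos'],o['tcp_rot'],o['wrist_force'])
```

```text
6.8 [  7.63154037  -3.85130786  -4.18087964  90.51958919   1.57563981
 153.25994937] [0.47908994 0.07209926 0.18312142] [-1.78210844e+02  4.95399868e-02  3.43606876e+01] [-0.00751016  0.3235143  -1.47678572]
```

Call:
play_rows(commands="0 -3 25 0 0;0 -6 50 0 0;0 -8 66 0 0;0 -8 66 0 0;0 -8 66 0 0;0 -8 66 0 0;0 -8 66 0 0")

```text
time: 7.38
ee_pos: [0.4712, 0.1375, 0.1831]
tcp_rot: [-178.2, 0.1, 34.5]
wrist_force: [0.6, -0.5, -0.9]
opening: 0.0264
```

Run:
```python
from h import *
import pickle
o,_=snap('wrist','w6');print(o['time'],o['q'],o['ee_pos'],o['tcp_rot'],o['opening'],o['wrist_force']);snap('side','s6')
pickle.dump(o,open('o6.pkl','wb'))
im=cv2.imread('pics/w6.png');cv2.imwrite('pics/w6z.png',cv2.resize(im[120:270,180:340],None,fx=4,fy=4,interpolation=cv2.INTER_CUBIC))
im=cv2.imread('pics/s6.png');cv2.imwrite('pics/s6z.png',cv2.resize(im[120:300,190:330],None,fx=3.3,fy=3.3,interpolation=cv2.INTER_CUBIC))
```

```text
7.3833 [ 15.30192306  -3.20806134  -3.5671258   90.27815762   1.6641235
 160.81380542] [0.47115192 0.13749028 0.18313647] [-1.78218928e+02  5.50302219e-02  3.44797184e+01] 0.026366048239985708 [ 0.58234238 -0.52362599 -0.85627208]
```

View pics/w6.png

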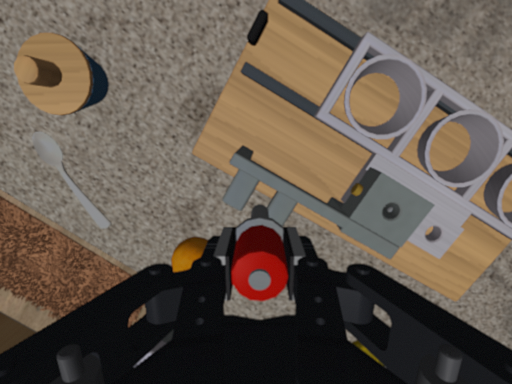

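View pics/s6z.png

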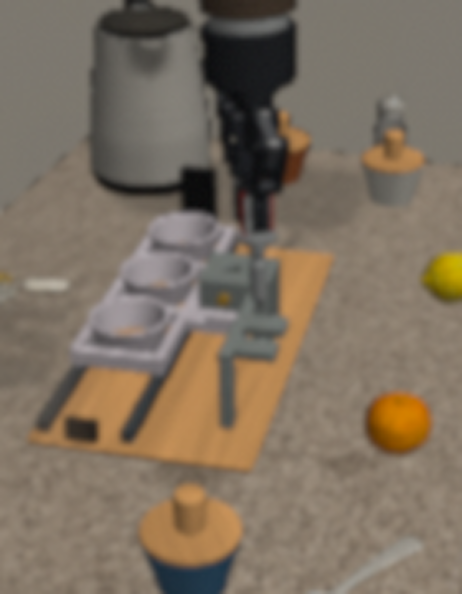

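Run:
```python
from h import *
import pickle;o=pickle.load(open('o6.pkl','rb'))
im=cv2.imread('pics/w6.png')
a=np.radians(4.6);f=lambda x,y,z:np.array([.530+np.cos(a)*(x+.085)-np.sin(a)*y,.032+np.sin(a)*(x+.085)+np.cos(a)*y,z])
s=4;z=cv2.resize(im[130:270,200:360],None,fx=s,fy=s,interpolation=cv2.INTER_CUBIC)
for p in[(-.157,.1195),(-.122,.1195),(-.157,.1005),(-.122,.1005),(-.13,.11),(-.157,.141),(-.157,.079),(-.06,.03),(-.06,-.03),(-.085,0)]:
    q=proj('wrist',f(*p,.085),o);print(p,q.round(1));cv2.circle(z,(int((q[0]+.5-200)*s),int((q[1]+.5-130)*s)),3,(0,0,255),-1)
cv2.imwrite('pics/w6y.png',z)
```

```text
(-0.157, 0.1195) [242.2 211.6]
(-0.122, 0.1195) [260.9 179.9]
(-0.157, 0.1005) [259.8 221.3]
(-0.122, 0.1005) [279.1 190.2]
(-0.13, 0.11) [265.6 192.4]
(-0.157, 0.141) [221.8 200.4]
(-0.157, 0.079) [279.5 232.1]
(-0.06, 0.03) [383.7 170.5]
(-0.06, -0.03) [436.8 203.3]
(-0.085, 0) [393.7 210. ]
```

View pics/w6y.png

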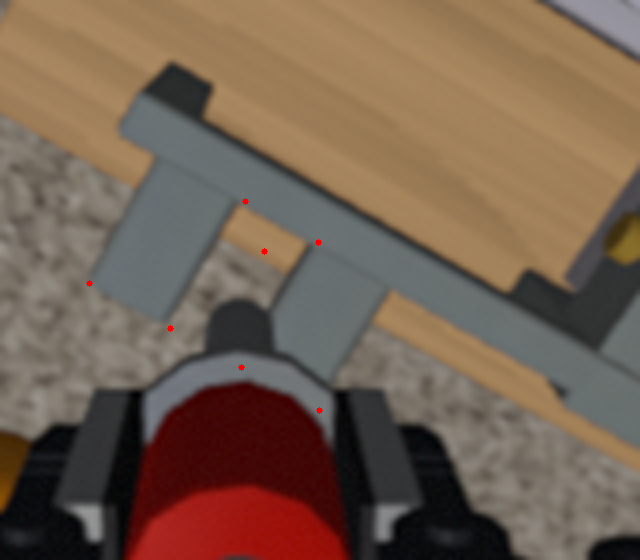

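Call:
play_rows(commands="0 0 0 -20 0;0 0 0 -40 0;0 0 0 -60 0;0 0 0 -75 0;0 0 0 -84 0;0 0 0 -87 0;0 0 0 -87 0;0 0 0 -87 0;0 0 0 -87 0")

```text
time: 8.23
ee_pos: [0.4717, 0.1382, 0.0973]
tcp_rot: [-178.2, -0.0, 34.6]
wrist_force: [0.3, 0.5, -0.7]
opening: 0.0265
```

Run:
```python
from h import *
o,_=snap('wrist','w7');print(o['time'],o['ee_pos'],o['tcp_rot'],o['opening'],o['wrist_force']);snap('side','s7')
im=cv2.imread('pics/s7.png');cv2.imwrite('pics/s7z.png',cv2.resize(im[120:300,190:330],None,fx=3.3,fy=3.3,interpolation=cv2.INTER_CUBIC))
```

```text
8.2333 [0.47166821 0.13815753 0.09726065] [-1.78244121e+02 -3.81465190e-02  3.45518258e+01] 0.026497931999027793 [ 0.3021074   0.47437141 -0.69050352]
```

View pics/s7z.png

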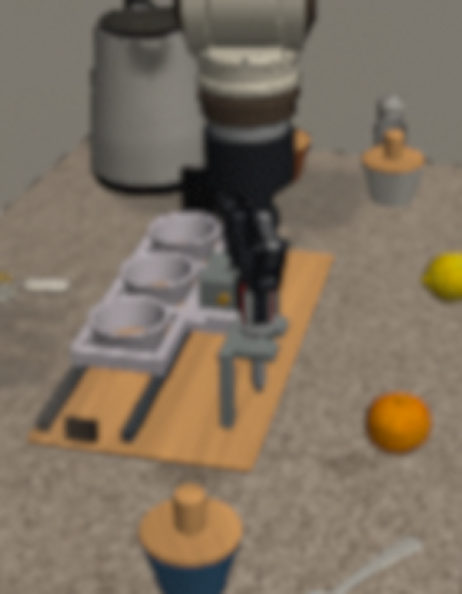

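View pics/w7.png

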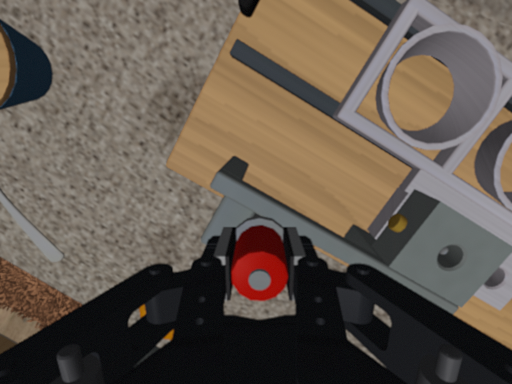

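The side view shows the shank hanging through the slot at (260,370). I'll lower the last 3 mm and let go.

Call:
play_rows(commands="0 0 0 -1.5 0;0 0 0 -3 0;0 0 0 -3 0;0 0 0 -3 0;0.5 0 0 -3 0;0.5 0 0 -3 0;0.5 0 0 -3 0;0.5 0 0 -3 0;0.5 0 0 -3 0")

```text
time: 9.08
ee_pos: [0.471, 0.1381, 0.093]
tcp_rot: [-178.2, 0.1, 34.6]
wrist_force: [0.5, 0.1, -0.8]
opening: 0.0428
```

Call:
play_rows(commands="0.5 0 0 20 0;0.5 0 0 50 0;0.5 0 0 80 0;0.5 0 0 110 0;0.5 0 0 130 0;0.5 0 0 130 0;0.5 0 0 130 0")

```text
time: 9.67
ee_pos: [0.4716, 0.1382, 0.2239]
tcp_rot: [-178.2, -0.1, 34.6]
wrist_force: [-0.3, 0.2, -0.8]
opening: 0.0427
```

Run:
```python
from h import *
o,_=snap('wrist','w8');print(o['time'],o['ee_pos'],o['tcp_rot'],o['opening'],o['wrist_force']);snap('side','s8')
import pickle;pickle.dump(o,open('o8.pkl','wb'))
im=cv2.imread('pics/s8.png');cv2.imwrite('pics/s8z.png',cv2.resize(im[120:300,190:330],None,fx=3.3,fy=3.3,interpolation=cv2.INTER_CUBIC))
```

```text
9.6667 [0.47162447 0.1382458  0.22390126] [-1.78247652e+02 -5.39361657e-02  3.45634302e+01] 0.04271839296185039 [-0.27550723  0.24004239 -0.7719403 ]
```

View pics/s8z.png

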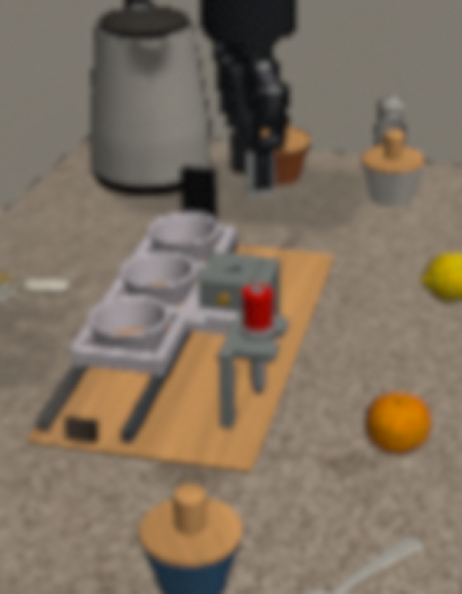

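View pics/w8.png

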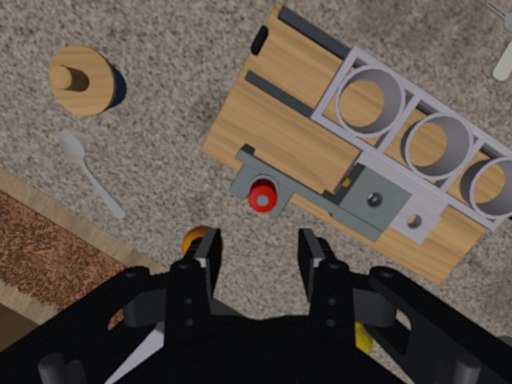

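The pin hangs upright in the notch in both views. The joint-limit hit left a 1.8° tool tilt in the commanded pose. I'll cancel it by turning to the opposite stop of joint 6 up here.

Call:
play_rows(commands="0.5 0 0 0 7;0.5 0 0 0 14;0.5 0 0 0 21;0.5 0 0 0 28;0.5 0 0 0 35;0.5 0 0 0 42;0.5 0 0 0 49;0.5 0 0 0 56;0.5 0 0 0 63;0.5 0 0 0 70")

```text
time: 10.6
ee_pos: [0.4706, 0.1379, 0.2214]
tcp_rot: [-178.1, 0.1, 104.9]
wrist_force: [-0.1, -0.1, 0.9]
opening: 0.0421
```

Call:
play_rows(commands="0.5 0 0 0 7;0.5 0 0 0 14;0.5 0 0 0 21;0.5 0 0 0 28;0.5 0 0 0 35;0.5 0 0 0 42;0.5 0 0 0 49;0.5 0 0 0 56;0.5 0 0 0 63;0.5 0 0 0 70")

```text
time: 11.43
ee_pos: [0.4705, 0.1379, 0.2215]
tcp_rot: [-178.2, -0.1, 174.9]
wrist_force: [0.1, -0.0, -0.4]
opening: 0.043
```

Call:
play_rows(commands="0.5 0 0 0 7;0.5 0 0 0 14;0.5 0 0 0 21;0.5 0 0 0 28;0.5 0 0 0 35;0.5 0 0 0 42;0.5 0 0 0 49;0.5 0 0 0 56;0.5 0 0 0 63;0.5 0 0 0 70")

```text
time: 12.27
ee_pos: [0.4705, 0.1379, 0.2215]
tcp_rot: [-178.3, -0.0, -115.1]
wrist_force: [-0.7, 0.7, -0.4]
opening: 0.0428
```

Call:
play_rows(commands="0.5 0 0 0 7;0.5 0 0 0 14;0.5 0 0 0 21;0.5 0 0 0 28;0.5 0 0 0 35;0.5 0 0 0 42;0.5 0 0 0 49;0.5 0 0 0 56;0.5 0 0 0 63;0.5 0 0 0 70")

```text
time: 13.1
ee_pos: [0.4705, 0.1379, 0.2215]
tcp_rot: [-178.3, 0.1, -45.1]
wrist_force: [-0.9, 0.4, -0.7]
opening: 0.0428
```

Run:
```python
from h import *
o=get_obs();print(o['time'],o['q'],o['ee_pos'],o['tcp_rot'])
```

```text
13.1 [  15.80785983   -4.81162929   -0.83440642   92.57691733    0.91260498
 -119.08699344] [0.47051945 0.137931   0.22148083] [-1.78332681e+02  1.16565233e-01 -4.50922978e+01]
```

Call:
play_rows(commands="0.5 0 0 0 7;0.5 0 0 0 14;0.5 0 0 0 21;0.5 0 0 0 28;0.5 0 0 0 35;0.5 0 0 0 42;0.5 0 0 0 49;0.5 0 0 0 56;0.5 0 0 0 62;0.5 0 0 0 67")

```text
time: 13.93
ee_pos: [0.4618, 0.1634, 0.2213]
tcp_rot: [-179.5, 0.2, 19.0]
wrist_force: [0.3, 0.5, -1.1]
opening: 0.0422
```

Run:
```python
from h import *
o=get_obs();print(o['time'],o['q'],o['ee_pos'],o['tcp_rot'])
```

```text
13.9333 [  19.1936579    -3.22181966    0.6624296    94.11250246    0.51063254
 -179.77627692] [0.46177829 0.16344035 0.22131185] [-179.49026258    0.23024529   18.9699419 ]
```

Call:
play_rows(commands="0.5 0 0 0 2;0.5 0 0 0 2;0.5 0 0 0 2")

```text
time: 14.18
ee_pos: [0.458, 0.1738, 0.2222]
tcp_rot: [-179.8, 0.1, 20.6]
wrist_force: [0.8, -0.1, -0.1]
opening: 0.0429
```

Call:
play_rows(commands="0.4 0 0 0 -7;0.4 0 0 0 -14;0.4 0 0 0 -21;0.4 15 -30 0 -28;0.4 30 -60 0 -35;0.4 45 -90 0 -42;0.4 60 -120 0 -49;0.4 75 -150 0 -56;0.4 90 -180 0 -63;0.4 105 -210 0 -70")

```text
time: 15.02
ee_pos: [0.5637, -0.039, 0.2228]
tcp_rot: [-179.8, 0.1, -49.9]
wrist_force: [0.5, 0.8, -0.1]
opening: 0.0339
```

Call:
play_rows(commands="0.4 15 -30 0 -7;0.4 30 -60 0 -14;0.4 45 -90 0 -21;0.4 55 -110 0 -28;0.4 57 -118 0 -35;0.4 57 -118 0 -42;0.4 57 -118 0 -49;0.4 57 -118 0 -56;0.4 57 -118 0 -63;0.4 57 -118 0 -70")

```text
time: 15.85
ee_pos: [0.6201, -0.1555, 0.2225]
tcp_rot: [-179.9, 0.1, -119.9]
wrist_force: [-0.1, -0.9, 0.5]
opening: 0.0343
```

Call:
play_rows(commands="0.4 0 0 0 -7;0.4 0 0 0 -14;0.4 0 0 0 -21;0.4 0 0 0 -28;0.4 0 0 0 -35;0.4 0 0 0 -42;0.4 0 0 0 -49;0.4 0 0 0 -56;0.4 0 0 0 -56;0.4 0 0 0 -56")

```text
time: 16.68
ee_pos: [0.6202, -0.1552, 0.2227]
tcp_rot: [-179.8, 0.0, -175.3]
wrist_force: [-0.3, -0.6, 0.1]
opening: 0.0339
```

Run:
```python
from h import *
o,_=snap('wrist','w9');print(o['time'],o['q'],o['ee_pos'],o['tcp_rot'],o['opening'])
print(proj('wrist',[*o['ee_pos'][:2],.098],o))
import pickle;pickle.dump(o,open('o9.pkl','wb'))
```

```text
16.6833 [-13.98933245  17.54642136  23.69535688  96.05852374  -0.13217243
 -18.72932113] [ 0.62015756 -0.15517756  0.22271798] [-1.79845796e+02  4.31839239e-02 -1.75260057e+02] 0.03394534601032331
[258.42322247 186.86447528]
```

View pics/w9.png

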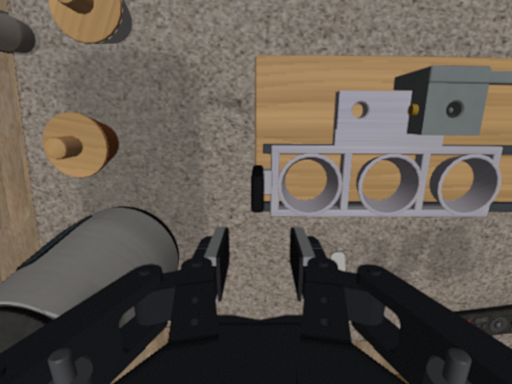

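Call:
play_rows(commands="0.4 1 0 -35 0;0.4 1 0 -75 0;0.4 1 0 -115 0;0.4 1 0 -145 0;0.4 1 0 -157 0;0.4 1 0 -157 0;0 1 0 -157 0;0 1 0 -157 0;0 1 0 -157 0;0 1 0 -157 0", force=50)

```text
time: 17.57
ee_pos: [0.6224, -0.155, 0.0687]
tcp_rot: [-179.8, 0.3, -175.4]
wrist_force: [-2.5, -1.9, 6.0]
opening: 0.0131
```

Call:
play_rows(commands="0 0 0 0 0;0 0 0 0 0;0 0 0 0 0")

```text
time: 17.82
ee_pos: [0.6224, -0.155, 0.0687]
tcp_rot: [-179.8, 0.3, -175.4]
wrist_force: [-1.9, -1.9, 6.7]
opening: 0.0131
```

Call:
play_rows(commands="0 -1 10 0 0;0 -2 22 0 0;0 -3 36 0 0;0 -4 50 0 0;0 -5 62 0 0;0 -6 72 0 0;0 -6.4 79 0 0;0 -6.4 80 0 0;0 -6.4 80 0 0;0 -6.4 80 0 0")

```text
time: 18.65
ee_pos: [0.6162, -0.0778, 0.0687]
tcp_rot: [-179.5, 0.3, -175.5]
wrist_force: [-1.6, -19.9, 5.0]
opening: 0.0134
```

Run:
```python
from h import *
o,_=snap('wrist','w10');print(o['time'],o['ee_pos'],o['tcp_rot'],o['opening'],o['wrist_force']);snap('side','s10')
im=cv2.imread('pics/s10.png');cv2.imwrite('pics/s10z.png',cv2.resize(im[120:300,190:330],None,fx=3.3,fy=3.3,interpolation=cv2.INTER_CUBIC))
```

```text
18.65 [ 0.61617179 -0.0778388   0.06865848] [-179.46087631    0.26202814 -175.53750785] 0.013359604256603964 [ -1.60972689 -19.8888507    4.98329746]
```

View pics/s10z.png

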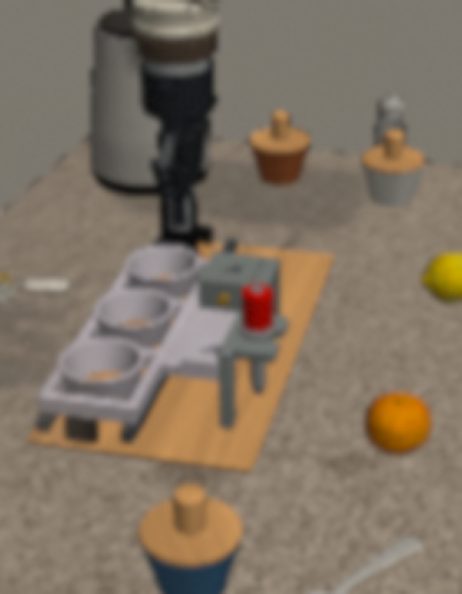

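View pics/w10.png

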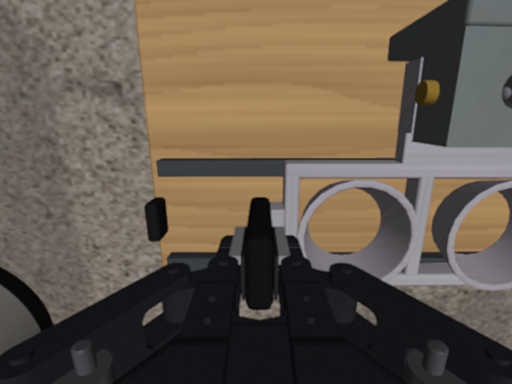

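There is a 20 N reaction along y and the rack end sits at the black stop block, so it is at the end stop. I'll release the grip.

Call:
play_rows(commands="0 -6.4 0 0 0;0 0 0 0 0;0.4 0 -2 0 0;0.4 0 -2 0 0;0.4 0 -2 0 0;0.4 0 -2 30 0;0.4 0 -2 70 0;0.4 0 -2 110 0;0.4 0 -2 150 0;0.4 0 -2 150 0")

```text
time: 19.58
ee_pos: [0.6171, -0.0762, 0.2257]
tcp_rot: [-179.7, 0.8, -175.4]
wrist_force: [1.9, 0.7, 1.8]
opening: 0.0342
```

Run:
```python
from h import *
o,_=snap('wrist','w11');print(o['time'],o['ee_pos'],o['tcp_rot'],o['opening'],o['wrist_force'])
snap('top','t11')
im=cv2.imread('pics/t11.png');cv2.imwrite('pics/t11z.png',cv2.resize(im[140:240,160:320],None,fx=5,fy=5,interpolation=cv2.INTER_CUBIC))
```

```text
19.5833 [ 0.61706108 -0.07615336  0.22566158] [-179.71763335    0.75993898 -175.37625569] 0.0342042365033844 [1.9395846  0.70295811 1.84031796]
```

View pics/w11.png

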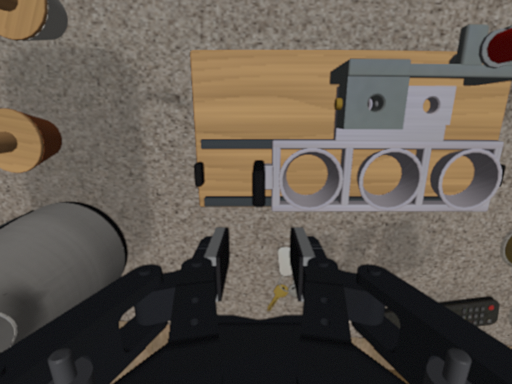

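Call:
play_rows(commands="0.5 -20 30 0 0;0.5 -40 60 0 0;0.5 -60 95 0 0;0.5 -85 130 0 0;0.5 -110 165 0 0;0.5 -130 195 0 0;0.5 -146 214 0 0;0.5 -146 214 0 0;0.5 -146 214 0 0;0.5 -146 214 0 0")

```text
time: 20.52
ee_pos: [0.469, 0.1375, 0.2152]
tcp_rot: [-179.8, 0.0, -175.4]
wrist_force: [0.6, 0.2, 0.8]
opening: 0.0427
```

Run:
```python
from h import *
o,im=snap('wrist','w12');print(o['time'],o['ee_pos'],o['tcp_rot'],o['opening'],o['wrist_force'])
print(proj('wrist',[*o['ee_pos'][:2],.125],o))
import pickle;pickle.dump(o,open('o12.pkl','wb'))
```

```text
20.5167 [0.46896528 0.13745336 0.21523792] [-1.79815501e+02  2.01014741e-02 -1.75378899e+02] 0.042668788264179885 [0.56857398 0.16629494 0.80849228]
[258.24261009 196.2876754 ]
```

View pics/w12.png

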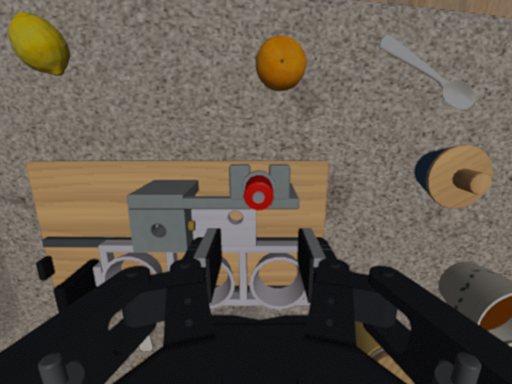

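The knob top is at (258,198) against a predicted (258,196). I'll descend and grip it.

Call:
play_rows(commands="0.5 1 0 -35 0;0.5 1 0 -70 0;0.5 1 0 -100 0;0.5 1 0 -120 0;0.5 1 0 -120 0;0.5 1 0 -120 0;0 1 0 -120 0;0 1 0 -120 0;0 1 0 -120 0;0 1 0 -120 0", force=60)

```text
time: 21.4
ee_pos: [0.4712, 0.1376, 0.098]
tcp_rot: [-179.8, 0.3, -175.4]
wrist_force: [0.2, -2.6, 6.9]
opening: 0.0263
```

Call:
play_rows(commands="0 0 0 0 0;0 0 0 0 0;0 0 0 0 0;0 0 0 0 0")

```text
time: 21.73
ee_pos: [0.4711, 0.1376, 0.098]
tcp_rot: [-179.8, 0.3, -175.4]
wrist_force: [0.4, -2.2, 6.8]
opening: 0.0259
```

Call:
play_rows(commands="0 0 0 20 0;0 0 0 40 0;0 0 0 60 0;0 0 0 80 0;0 0 0 95 0;0 0 0 95 0;0 0 0 95 0;0 0 0 95 0")

```text
time: 22.4
ee_pos: [0.4698, 0.1375, 0.1902]
tcp_rot: [-179.8, 0.0, -175.4]
wrist_force: [0.7, -0.7, -1.6]
opening: 0.0265
```

Run:
```python
from h import *
o,im=snap('wrist','w13');print(o['time'],o['ee_pos'],o['tcp_rot'],o['opening'],o['wrist_force'])
snap('side','s13')
im=cv2.imread('pics/s13.png');cv2.imwrite('pics/s13z.png',cv2.resize(im[120:300,190:330],None,fx=3.3,fy=3.3,interpolation=cv2.INTER_CUBIC))
```

```text
22.4 [0.46981659 0.13754554 0.19018884] [-1.79826956e+02  2.32164532e-02 -1.75411029e+02] 0.02650537244674176 [ 0.71222039 -0.69115191 -1.58293909]
```

View pics/w13.png

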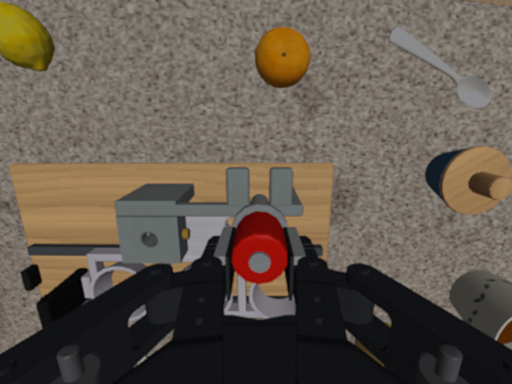

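View pics/s13z.png

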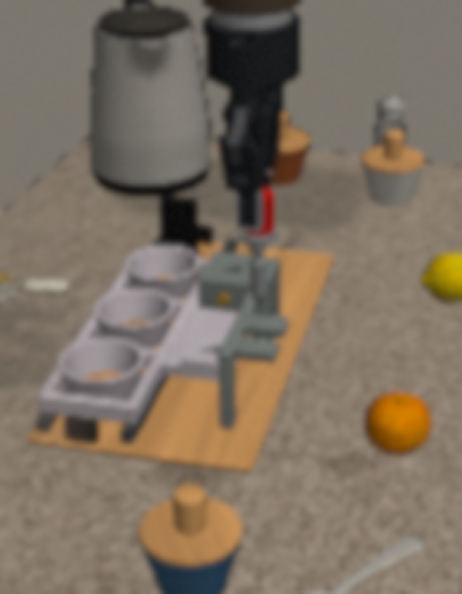

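Run:
```python
from h import *
# pin axis in tool x from grey disc on knob top
c=get_calibration('wrist');M=np.array(c['mount'])
for f,h in (('w4',.0308),('w7',.0308),('w13',.027)):
    im=cv2.imread(f'pics/{f}.png').astype(int)
    sub=im[:,:,2]-im[:,:,1]
    ys,xs=np.mgrid[0:384,0:512]
    grey=(abs(im[:,:,2]-im[:,:,1])<25)&(im.mean(2)>90)&(xs>245)&(xs<275)&(ys>245)&(ys<295)
    red=(sub>90)&(xs>220)&(xs<300)&(ys>200)
    n,l,st,ce=cv2.connectedComponentsWithStats(grey.astype(np.uint8))
    i=1+np.argmax(st[1:,4]);uv=ce[i];a=np.array([(uv[0]-c['cx'])/c['fx'],(uv[1]-c['cy'])/c['fy']]);s=a/(1+c['k1']*(a@a))
    d=M[:3,:3]@np.array([*s,1]);e=M[:3,3];p=e+d*(-h-e[2])/d[2];print(f,uv,st[i],p.round(4), 'red bottom',np.where(red.any(1))[0].max())
```

```text
w4 [259.06578947 279.64144737] [249 271  21  18 304] [-0.0058  0.0011 -0.0308] red bottom 300
w7 [259.08681672 279.73311897] [249 271  21  19 311] [-0.0058  0.0011 -0.0308] red bottom 300
w13 [259.26774194 262.21935484] [249 253  21  19 310] [ 0.0011  0.0012 -0.027 ] red bottom 283
```

Run:
```python
from h import *
a=cv2.imread('pics/s4.png')[190:260,240:290];b=cv2.imread('pics/s13.png')[165:235,245:295]
cv2.imwrite('pics/cmp.png',np.hstack([cv2.resize(x,None,fx=8,fy=8,interpolation=cv2.INTER_CUBIC) for x in(cv2.imread('pics/s4.png')[160:230,235:285],cv2.imread('pics/s13.png')[160:230,240:290])]))
import pickle;o=pickle.load(open('o8.pkl','rb'))
for f,oo in (('w8',o),('w12',pickle.load(open('o12.pkl','rb')))):
    im=cv2.imread(f'pics/{f}.png').astype(int)
    r=((im[:,:,2]-im[:,:,1]>70)&(im[:,:,1]<60)).astype(np.uint8)
    n,l,st,ce=cv2.connectedComponentsWithStats(r)
    i=[i for i in range(1,n) if 200<ce[i][0]<320 and 150<ce[i][1]<260 and st[i][4]>50];
    for k in i:print(f,st[k],ce[k])
print(onz('wrist',(262.5,200),.125,o),onz('wrist',(258.5,198),.125,pickle.load(open('o12.pkl','rb'))))
```

```text
w8 [248 185  29  28 506] [262.1284585 197.7055336]
w12 [244 176  29  34 667] [258.42278861 192.34182909]
[0.46744162 0.13396925 0.125     ] [0.47052164 0.13780561 0.125     ]
```

View pics/cmp.png

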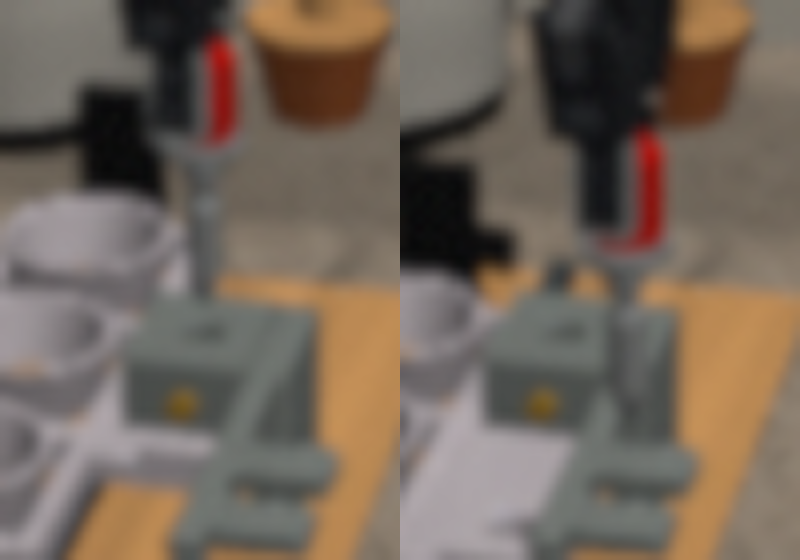

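Run:
```python
import cv2,numpy as np
cv2.imwrite('pics/cmp2.png',np.hstack([cv2.resize(cv2.imread(f'pics/{f}.png')[170:310,210:310],None,fx=4,fy=4,interpolation=cv2.INTER_CUBIC) for f in('w4','w13')]))
```

```text
(no output)
```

View pics/cmp2.png

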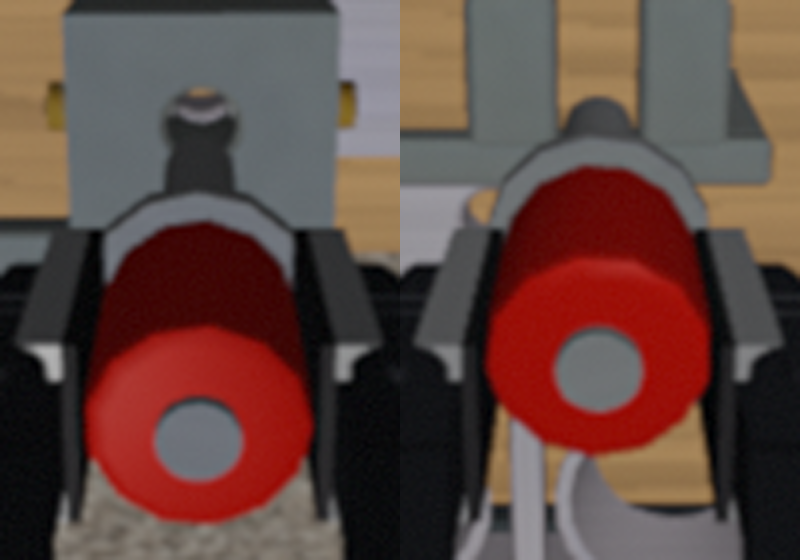

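The pin hangs straight in both grips but sits about 6 mm further forward in the jaws this time. I'll fix the bore position from several wrist views at opposite yaws, so the camera bias cancels.

Run:
```python
import cv2,numpy as np
T=[]
for f,(u,v) in {'w6':(391,210),'w7':(450,257),'w8':(375,199),'w11':(376,103),'w12':(158,230),'w13':(149,240)}.items():
    c=cv2.imread(f'pics/{f}.png')[v-15:v+15,u-15:u+15];c=cv2.resize(c,(240,240),interpolation=cv2.INTER_CUBIC)
    for k in range(0,240,40):cv2.line(c,(k,0),(k,6),(0,0,255));cv2.line(c,(0,k),(6,k),(0,0,255))
    T.append(c)
cv2.imwrite('pics/bores.png',np.vstack([np.hstack(T[:3]),np.hstack(T[3:])]))
```

```text
(no output)
```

View pics/bores.png

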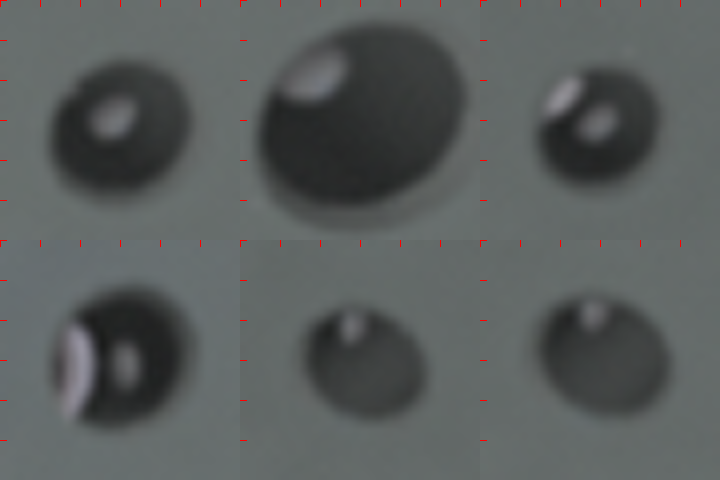

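Run:
```python
from h import *
P=dict(w6=([.47115192,.13749028,.18313647],[-178.218928,.0550302,34.4797184],(390.5,210.75)),
w7=([.47166821,.13815753,.09726065],[-178.244121,-.0381,34.5518],(449.6,255.75)),
w8=([.47162447,.1382458,.22390126],[-178.247652,-.0539,34.5634302],(374.4,199.4)),
w11=([.61706108,-.07615336,.22566158],[-179.7176,.7599,-175.37626],(375.6,102.2)),
w12=([.46896528,.13745336,.21523792],[-179.8155,.0201,-175.3789],(158,229.9)),
w13=([.46981659,.13754554,.19018884],[-179.826956,.0232,-175.411],(148.8,239.1)))
A=[];b=[]
for k,(p,r,uv) in P.items():
    o=dict(ee_pos=np.array(p),tcp_rot=np.array(r));q=onz('wrist',uv,.085,o);print(k,q.round(4))
    y=np.radians(r[2]);tx=[np.cos(y),np.sin(y)];ty=[np.sin(y),-np.cos(y)]
    for i in(0,1):A.append([i==0,i==1,tx[i],ty[i]]);b.append(q[i])
A=np.array(A,float);b=np.array(b);s=np.linalg.lstsq(A,b,rcond=None)[0];print(s.round(4),(A@s-b).round(4).reshape(-1,2))
m=[0,1,2,3,4,5,8,9,10,11];s=np.linalg.lstsq(A[m],b[m],rcond=None)[0];print(s.round(4),(A[m]@s-b[m]).round(4).reshape(-1,2))
```

```text
w6 [0.526 0.031 0.085]
w7 [0.5266 0.0318 0.085 ]
w8 [0.5262 0.0307 0.085 ]
w11 [0.5276 0.0319 0.085 ]
w12 [0.5268 0.0332 0.085 ]
w13 [0.5268 0.0331 0.085 ]
[ 0.5264  0.0321 -0.0007  0.0006] [[ 0.0003  0.0002]
 [-0.0003 -0.0007]
 [ 0.0001  0.0005]
 [-0.0005  0.0008]
 [ 0.0003 -0.0004]
 [ 0.0002 -0.0004]]
[ 0.5262  0.0322 -0.0006  0.0009] [[ 0.0003  0.0002]
 [-0.0003 -0.0007]
 [ 0.0001  0.0005]
 [ 0.     -0.    ]
 [-0.      0.    ]]
```

Call:
play_rows(commands="0 12 -22 0 0;0 26 -48 0 0;0 40 -75 0 0;0 52 -95 0 0;0 58 -105.5 0 0;0 58 -105.5 0 0;0 58 -105.5 0 0;0 58 -105.5 0 0;0 58 -105.5 0 0;0 58 -105.5 -15 0")

```text
time: 23.33
ee_pos: [0.5287, 0.0331, 0.1786]
tcp_rot: [-179.8, 0.3, -175.3]
wrist_force: [0.2, 0.6, -0.7]
opening: 0.0267
```

Call:
play_rows(commands="0 0 0 0 0;0 0 0 0 0;0 0 0 0 0;0 0 0 0 0")

```text
time: 23.67
ee_pos: [0.5281, 0.0323, 0.1768]
tcp_rot: [-179.8, 0.1, -175.4]
wrist_force: [-0.5, 0.6, -0.9]
opening: 0.026
```

Run:
```python
from h import *
o,im=snap('wrist','w14');print(o['time'],o['ee_pos'],o['tcp_rot'],o['opening'],o['wrist_force'])
snap('side','s14')
a=cv2.imread('pics/w14.png')[150:310,200:320];b=cv2.imread('pics/s14.png')[160:230,235:295]
cv2.imwrite('pics/c14.png',np.hstack([cv2.resize(x,(round(x.shape[1]*560/x.shape[0])//2*2,560),interpolation=cv2.INTER_CUBIC) for x in(a,b)])[:,:800])
```

```text
23.6667 [0.52810406 0.032349   0.17682703] [-1.79833951e+02  1.16479548e-01 -1.75392338e+02] 0.026007761088352444 [-0.50199467  0.63109936 -0.92845027]
```

View pics/c14.png

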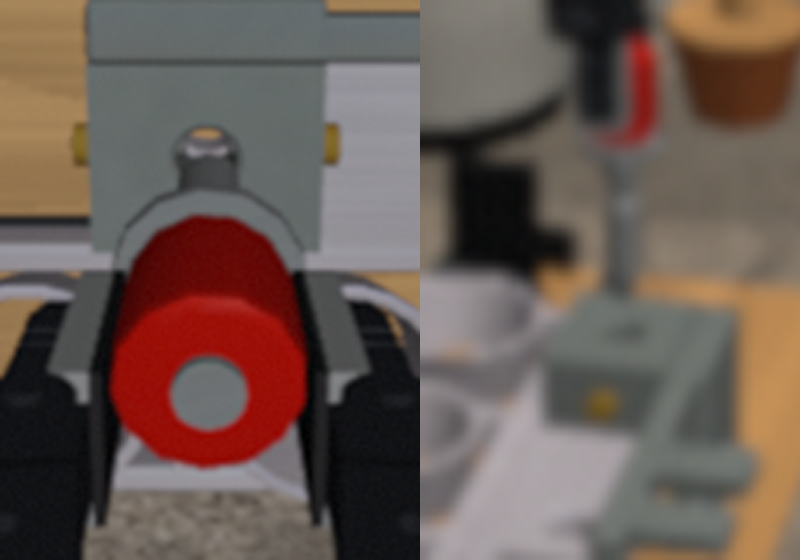

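The shank tip sits centred in front of the bore at (206,145) in the wrist crop, and the side view agrees. I'll lower it gently.

Call:
play_rows(commands="0 0 0 -5 0;0 0 0 -10 0;0 0 0 -15 0;0 0 0 -20 0;0 0 0 -25 0;0 0 0 -30 0;0 0 0 -30 0")

```text
time: 24.35
ee_pos: [0.528, 0.032, 0.145]
tcp_rot: [-179.8, 0.1, -175.4]
wrist_force: [2.5, -0.2, -3.5]
opening: 0.0265
```

Call:
play_rows(commands="0 0 0 -5 0;0 0 0 -10 0;0 0 0 -15 0;0 0 0 -20 0;0 0 0 -25 0;0 0 0 -30 0;0 0 0 -34 0;0 0 0 -34 0")

```text
time: 25.02
ee_pos: [0.5282, 0.0319, 0.1117]
tcp_rot: [-179.8, 0.1, -175.4]
wrist_force: [4.1, -0.7, -2.7]
opening: 0.0262
```

Call:
play_rows(commands="0 0.5 0 -4 0;0 0.5 0 -8 0;0 0.5 0 -11 0;0 0.5 0 -13 0;0 0.5 0 -15 0;0 0.5 0 -16 0;0 0.5 0 -16 0")

```text
time: 25.6
ee_pos: [0.5289, 0.0319, 0.0979]
tcp_rot: [-179.8, 0.2, -175.4]
wrist_force: [-1.5, -2.3, 14.7]
opening: 0.0264
```

Call:
play_rows(commands="0 0 0 -2 0;0 0 0 -3 0;0 0 0 -4 0;0 0 0 -4 0")

```text
time: 25.93
ee_pos: [0.5291, 0.0319, 0.0978]
tcp_rot: [-179.8, 0.4, -175.4]
wrist_force: [-13.7, -4.2, 43.1]
opening: 0.0263
```

Call:
play_rows(commands="0.5 0 0 2 0;0.5 0 0 2 0;0.5 0 0 2 0;0.5 0 0 2 0;0.5 0 0 35 0;0.5 0 0 70 0;0.5 0 0 105 0;0.5 0 0 130 0;0.5 0 0 130 0;0.5 0 0 130 0")

```text
time: 26.77
ee_pos: [0.5291, 0.0322, 0.2229]
tcp_rot: [-179.8, 0.2, -175.4]
wrist_force: [-0.5, -0.8, 0.8]
opening: 0.0431
```

Run:
```python
from h import *
o,im=snap('wrist','w15');print(o['time'],o['ee_pos'],o['tcp_rot'],o['opening'],o['wrist_force'])
_,im=snap('side','s15');snap('top','t15')
print(proj('wrist',[.5264,.0321,.125],o))
cv2.imwrite('pics/c15.png',np.hstack([cv2.resize(cv2.imread('pics/'+f)[120:300,200:300],(389,700),interpolation=cv2.INTER_CUBIC)[:600] for f in('s15.png',)]))
for f in('side0','s15'):
    i=cv2.imread(f'pics/{f}.png').astype(int);r=((i[:,:,2]-i[:,:,1]>80)&(i[:,:,2]-i[:,:,0]>80)).astype(np.uint8);r[:170]=0;r[260:]=0;r[:,:240]=0;r[:,300:]=0;ys,xs=np.nonzero(r);print(f,xs.mean(),ys.mean(),len(xs),ys.min(),ys.max())
```

```text
26.7667 [0.52906808 0.0321506  0.22286358] [-1.79839716e+02  1.56082898e-01 -1.75415814e+02] 0.04313619701874673 [-0.46355766 -0.75057972  0.83259506]
[258.43156269 190.92926566]
side0 259.92 193.93333333333334 75 189 200
s15 260.24285714285713 194.18571428571428 70 189 200
```

View pics/w15.png

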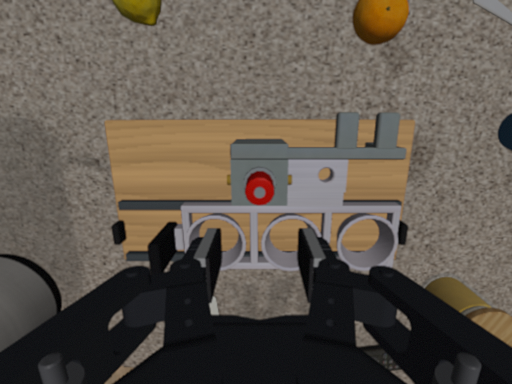

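View pics/c15.png

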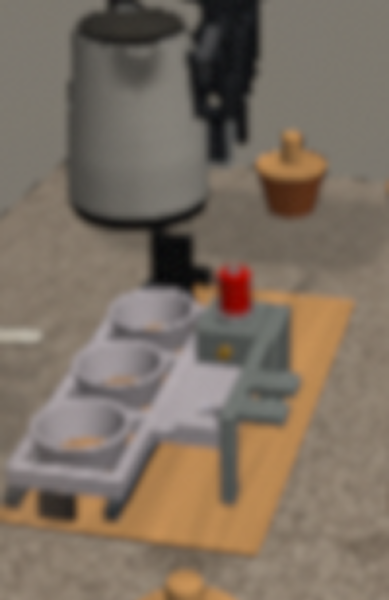

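The pin is home: its red-knob centroid in the side view matches the start, (260.2,194.2) against (259.9,193.9). Next I'll measure the seats.

Run:
```python
import cv2
cv2.imwrite('pics/w11z.png',cv2.resize(cv2.imread('pics/w11.png')[130:220,250:510],None,fx=3,fy=3,interpolation=cv2.INTER_CUBIC))
```

```text
(no output)
```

View pics/w11z.png

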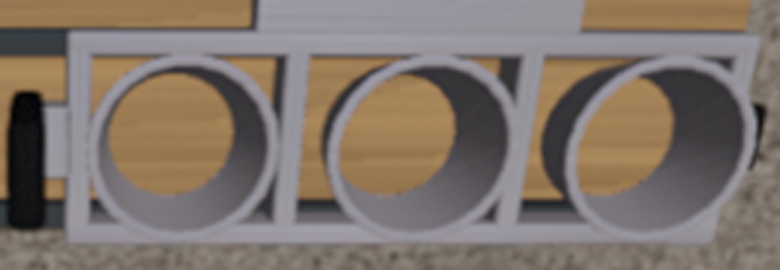

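Run:
```python
from h import *
o=dict(ee_pos=np.array([.61706108,-.07615336,.22566158]),tcp_rot=np.array([-179.7176,.7599,-175.37626]))
P=[]
for uv in[(311.3,178.3),(390.8,178.3),(470.2,178.7)]:
    q=onz('wrist',uv,.055,o)[:2];y=np.radians(-175.4)
    q=q+.0007*np.array([np.cos(y),np.sin(y)])-.0006*np.array([np.sin(y),-np.cos(y)]);P.append(q);print(q.round(4))
d=P[2]-P[0];print(np.linalg.norm(d),np.degrees(np.arctan2(-d[0],d[1])))
a=np.radians(4.6)
for k in(-55,40,135):print(k,(np.array([.6111,.0389])+np.array([-np.sin(a),np.cos(a)])*k/1e3).round(4))
# pots
im=cv2.imread('pics/t15.png');cv2.imwrite('pics/t15z.png',cv2.resize(im[140:250,100:420],None,fx=2.5,fy=2.5,interpolation=cv2.INTER_CUBIC))
for n,uv in(('blue',(139,223.5)),('terra',(376,173)),('white',(372,222))):
  print(n,onz('top',uv,.085).round(4))
```

```text
[ 0.6146 -0.0155]
[0.6069 0.0776]
[0.5995 0.1724]
0.18849623306845165 4.598672151818984
-55 [ 0.6155 -0.0159]
40 [0.6079 0.0788]
135 [0.6003 0.1735]
blue [0.4541 0.3523 0.085 ]
terra [ 0.6008 -0.3604  0.085 ]
white [ 0.4546 -0.3442  0.085 ]
```

View pics/t15z.png

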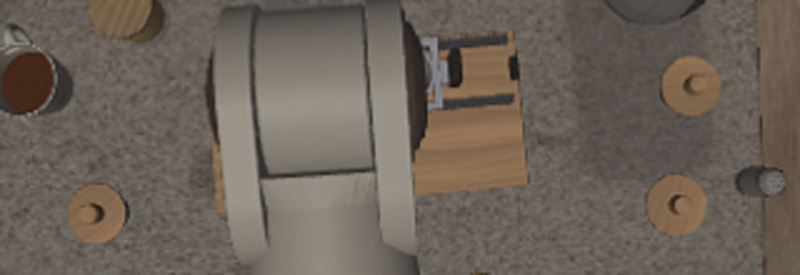

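Call:
play_rows(commands="0.6 -7 -38 0 0;0.6 -15 -76 0 0;0.6 -22 -114 0 0;0.6 -30 -152 0 0;0.6 -38 -190 0 0;0.6 -45 -228 0 0;0.6 -53 -266 0 0;0.6 -60 -304 0 0;0.6 -68 -342 0 0;0.6 -75 -376 0 0")

```text
time: 27.75
ee_pos: [0.4522, -0.3458, 0.2205]
tcp_rot: [-179.9, -0.0, -175.4]
wrist_force: [0.2, 0.4, 0.2]
opening: 0.0513
```

Call:
play_rows(commands="0.6 0 0 0 0;0.6 0 0 0 0;0.6 0 0 0 0;0.6 0 0 0 0")

```text
time: 28.08
ee_pos: [0.4536, -0.3429, 0.2215]
tcp_rot: [-179.9, 0.0, -175.4]
wrist_force: [-0.4, 0.2, 0.2]
opening: 0.0513
```

Run:
```python
from h import *
o,im=snap('wrist','w16');print(o['time'],o['ee_pos'],o['tcp_rot'],o['opening'],o['wrist_force'])
print(proj('wrist',[*o['ee_pos'][:2],.085],o))
import pickle;pickle.dump(o,open('o16.pkl','wb'))
```

```text
28.0833 [ 0.45362747 -0.34291416  0.22154831] [-1.79886505e+02  3.31206440e-02 -1.75362523e+02] 0.05128747972493207 [-0.37944968  0.17739484  0.19551593]
[258.39428482 184.17291429]
```

View pics/w16.png

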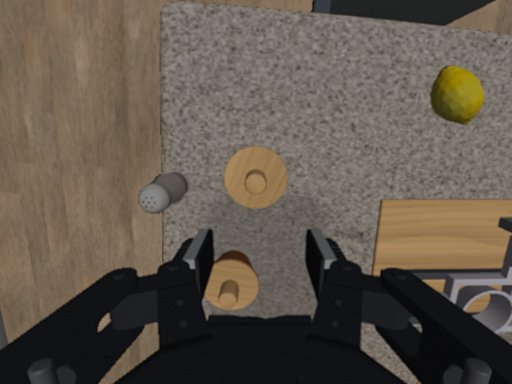

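Call:
play_rows(commands="0.6 -3 -2 -40 0;0.6 -3 -2 -80 0;0.6 -3 -2 -115 0;0.6 -3 -2 -145 0;0.6 -3 -2 -160 0;0.6 -3 -2 -160 0;0.6 -3 -2 -160 0;0 -3 -2 -160 0;0 -3 -2 -160 0;0 -3 -2 -160 0", force=50)

```text
time: 28.97
ee_pos: [0.4516, -0.3467, 0.0643]
tcp_rot: [-179.7, 0.2, -175.4]
wrist_force: [-0.9, -0.7, 4.6]
opening: 0.0225
```

Call:
play_rows(commands="0 0 0 0 0;0 0 0 0 0;0 0 0 0 0;0 0 0 0 0;0 0 0 0 0")

```text
time: 29.38
ee_pos: [0.4515, -0.3468, 0.0642]
tcp_rot: [-179.7, 0.2, -175.4]
wrist_force: [0.4, -0.6, 6.9]
opening: 0.0225
```

Call:
play_rows(commands="0 0 0 20 0;0 0 0 50 0;0 0 0 80 0;0 0 0 110 0;0 0 0 110 0;0 0 0 110 0;0 0 0 110 0")

```text
time: 29.97
ee_pos: [0.4503, -0.3458, 0.1712]
tcp_rot: [-179.9, 0.0, -175.4]
wrist_force: [-0.3, -0.9, -3.0]
opening: 0.0222
```

Run:
```python
from h import *
o,im=snap('wrist','w17');print(o['time'],o['ee_pos'],o['tcp_rot'],o['opening'],o['wrist_force'])
snap('side','s17')
```

```text
29.9667 [ 0.45033029 -0.34579084  0.17123142] [-1.79874554e+02  3.39852219e-02 -1.75420499e+02] 0.022177046794053114 [-0.31649544 -0.90412794 -3.02699851]
```

View pics/w17.png

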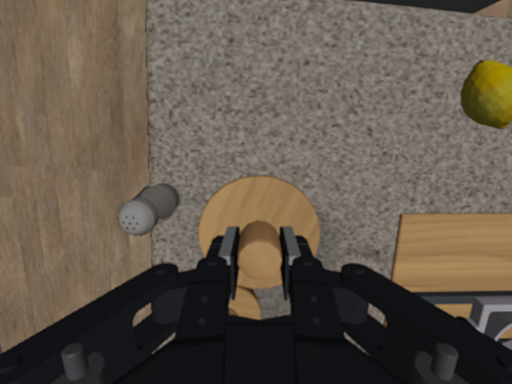

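View pics/s17.png

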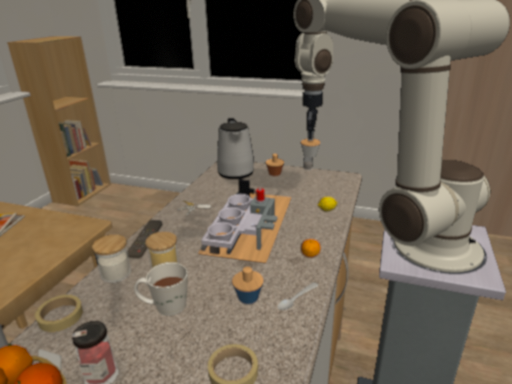

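```bash
cat >> h.py <<'E'
def toolpt(uv,zt):
    c=get_calibration('wrist');M=np.array(c['mount']);a=np.array([(uv[0]-c['cx'])/c['fx'],(uv[1]-c['cy'])/c['fy']]);s=a/(1+c['k1']*(a@a))
    d=M[:3,:3]@np.array([*s,1]);e=M[:3,3];return (e+d*(zt-e[2])/d[2]+[.0007,-.0006,0]).round(4)
E
python3 - <<'E'
from h import *
print('lid front',toolpt((259.5,176),.0102)-[.0375,0,0],'knobtop',toolpt((260,270),-.0208))
print(toolpt((199,228),.0102),toolpt((320,228),.0102))
cv2.imwrite('pics/w17z.png',cv2.resize(cv2.imread('pics/w17.png')[160:310,190:330],None,fx=4,fy=4,interpolation=cv2.INTER_CUBIC))
E
```

```text
lid front [-0.002   0.0008  0.0102] knobtop [-0.0061  0.001  -0.0208]
[ 0.0037 -0.0356  0.0102] [0.0037 0.0371 0.0102]
```

View pics/w17z.png

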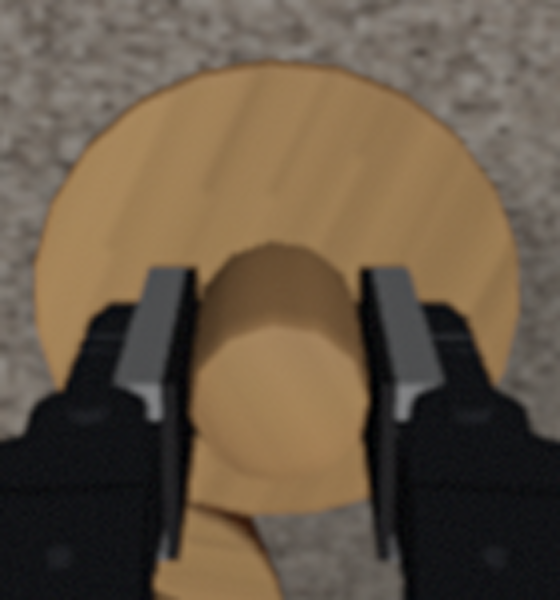

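Run:
```python
from h import *
print(toolpt((259.5,175.4),.0102),toolpt((259.5,288.4),.0102),'knobtop',toolpt((260,260),-.0208))
```

```text
[0.0358 0.0008 0.0102] [-0.038   0.0007  0.0102] knobtop [-0.0005  0.001  -0.0208]
```

Call:
play_rows(commands="0 0 0 30 0;0 14 37 30 0;0 28 75 30 0;0 42 113 30 0;0 56 151 30 0;0 70 189 30 0;0 84 227 30 0;0 98 265 30 0;0 112 303 30 0;0 126 341 30 0")

```text
time: 30.9
ee_pos: [0.5763, -0.0029, 0.2007]
tcp_rot: [-179.8, -0.0, -175.4]
wrist_force: [1.2, -0.4, -2.4]
opening: 0.0219
```

Call:
play_rows(commands="0 14 37 0 0;0 26 70 0 0;0 30 82 0 0;0 30 82 0 0;0 30 82 0 0;0 30 82 0 0;0 30 82 0 0;0 30 82 0 0")

```text
time: 31.57
ee_pos: [0.6063, 0.0758, 0.2022]
tcp_rot: [-179.8, 0.1, -175.5]
wrist_force: [0.3, 0.1, -2.9]
opening: 0.0221
```

Run:
```python
from h import *
o,im=snap('wrist','w18');print(o['time'],o['ee_pos'],o['tcp_rot'],o['opening'],o['wrist_force'])
print(((np.array([.6065,.0775,.2])-o['ee_pos'])*1e3).round(1))
```

```text
31.5667 [0.60629337 0.07575714 0.2022447 ] [-1.79827766e+02  7.57001070e-02 -1.75515093e+02] 0.022086012152073852 [ 0.26990932  0.10062511 -2.87700121]
[ 0.2  1.7 -2.2]
```

View pics/w18.png

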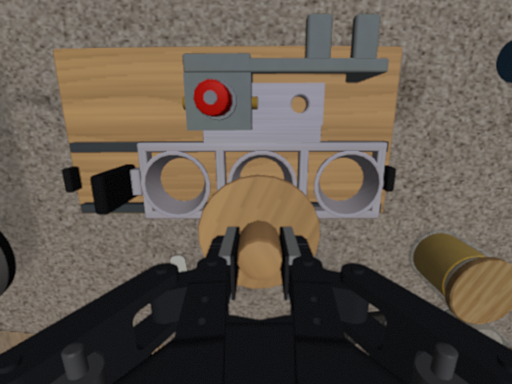

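Call:
play_rows(commands="0 0 1.5 -25 0;0 0 1.5 -50 0;0 0 1.5 -70 0;0 0 1.5 -85 0;0 0 1.5 -95 0;0 0 1.5 -102 0;0 0 1.5 -102 0;0 0 1.5 -102 0")

```text
time: 32.28
ee_pos: [0.6067, 0.0784, 0.1008]
tcp_rot: [-179.8, 0.1, -175.4]
wrist_force: [0.9, -0.1, -3.1]
opening: 0.0221
```

Call:
play_rows(commands="0 0 0 -5 0;0 0 0 -10 0;0 0 0 -14 0;0 0 0 -14 0;0 0 0 -14 0")

```text
time: 32.7
ee_pos: [0.6067, 0.0785, 0.086]
tcp_rot: [-179.8, 0.1, -175.4]
wrist_force: [1.7, -0.3, -3.9]
opening: 0.022
```

Call:
play_rows(commands="0 0 0 -1 0;0 0 0 -1 0;0.5 0 0 -1 0;0.5 0 0 -1 0;0.5 0 0 -1 0;0.5 0 0 30 0;0.5 0 0 65 0;0.5 0 0 100 0;0.5 0 0 130 0;0.5 0 0 130 0")

```text
time: 33.53
ee_pos: [0.608, 0.0788, 0.2234]
tcp_rot: [-179.9, 0.6, -175.4]
wrist_force: [1.7, 0.4, 0.6]
opening: 0.043
```

Run:
```python
from h import *
o,im=snap('wrist','w19');print(o['time'],o['ee_pos'],o['tcp_rot'],o['opening'],o['wrist_force'])
snap('side','s19');print(proj('wrist',[.6075,.0782,.106],o),proj('wrist',[.6075,.0782,.075],o))
cv2.imwrite('pics/s19z.png',cv2.resize(cv2.imread('pics/s19.png')[120:310,190:330],None,fx=3.1,fy=3.1,interpolation=cv2.INTER_CUBIC))
```

```text
33.5333 [0.60802165 0.07882283 0.22343232] [-179.86662903    0.59576562 -175.41564163] 0.04296837197223729 [1.68704209 0.37964504 0.61480753]
[257.73814357 186.9772433 ] [257.96310072 179.84424967]
```

View pics/w19.png

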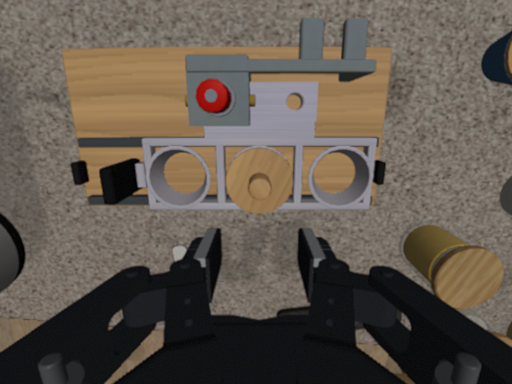

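View pics/s19z.png

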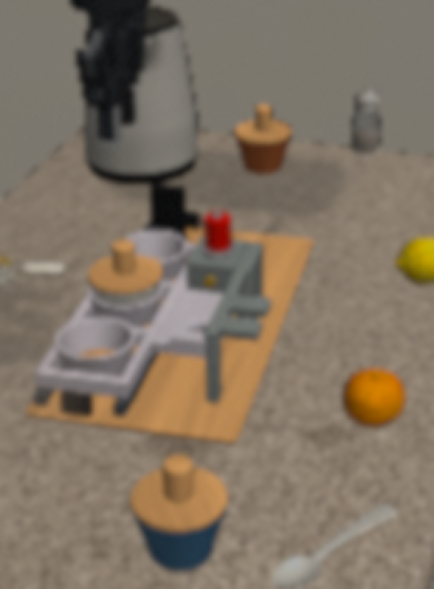

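The white pot sits centred in the middle seat: knob at (260,187), predicted (258,187). The terracotta pot is next, so I'll check the kettle clearance first.

Run:
```python
from h import *
l=onz('side',(190+92/3.3,130+140/3.3),.01);r=onz('side',(190+210/3.3,130+140/3.3),.01);b=onz('side',(190+155/3.3,130+155/3.3),.0)
print(l,r,b)
d=cv2.imread('pics/side0.png');print('terra knob top side',onz('side',(190+280/3.3,130+82/3.3),.085))
print('tri',tri(ray('side',(190+280/3.3,130+82/3.3)),ray('top',(377.5,173))))
```

```text
[ 0.81646984 -0.29229662  0.01      ] [ 0.67575223 -0.33295864  0.01      ] [ 0.73322612 -0.29246095  0.        ]
terra knob top side [ 0.59363787 -0.35973491  0.085     ]
tri (array([ 0.59851381, -0.36660548,  0.08201277]), np.float64(0.0054527433044745865))
```

Call:
play_rows(commands="0.6 0 -40 0 0;0.6 -2 -80 0 0;0.6 -3 -120 0 0;0.6 -4 -160 0 0;0.6 -5 -200 0 0;0.6 -6 -240 0 0;0.6 -7 -280 0 0;0.6 -8 -320 0 0;0.6 -8 -360 0 0;0.6 -8 -400 0 0")

```text
time: 34.47
ee_pos: [0.5977, -0.3232, 0.2145]
tcp_rot: [-179.9, -0.0, -175.4]
wrist_force: [1.2, 1.3, 0.8]
opening: 0.0511
```

Call:
play_rows(commands="0.6 0 -30 0 0;0.6 0 -42 0 0;0.6 0 -42 0 0;0.6 0 -42 0 0;0.6 0 -42 0 0;0.6 0 -42 0 0")

```text
time: 34.97
ee_pos: [0.5987, -0.3621, 0.216]
tcp_rot: [-179.9, 0.1, -175.3]
wrist_force: [0.2, 0.0, 0.1]
opening: 0.051
```

Run:
```python
from h import *
o,im=snap('wrist','w20');print(o['time'],o['q'],o['ee_pos'],o['tcp_rot'],o['opening'],o['wrist_force'])
print(proj('wrist',[*o['ee_pos'][:2],.085],o))
```

```text
34.9667 [-3.11332419e+01  2.69894958e+01  3.53241781e+01  9.82086375e+01
 -7.90116839e-02 -3.57926434e+01] [ 0.59870413 -0.3620945   0.21596956] [-1.79862193e+02  5.60296175e-02 -1.75340618e+02] 0.05097764633213279 [0.16698325 0.02581795 0.05560924]
[258.41967028 185.37640286]
```

View pics/w20.png

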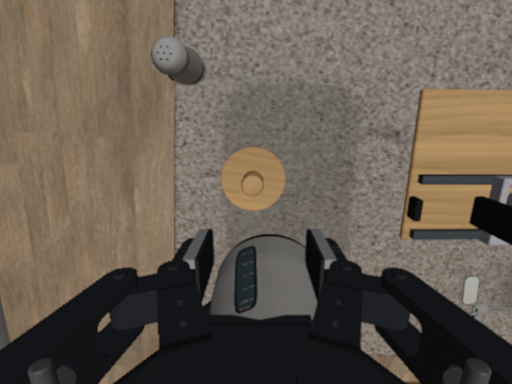

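Run:
```python
from h import *
o=get_obs()
for z in(.02,.1,.15,.2,.25):print(z,onz('wrist',(265,235),z,o).round(3))
snap('top','t20');snap('side','s20')
cv2.imwrite('pics/t20z.png',np.hstack([cv2.resize(cv2.imread('pics/t20.png')[70:250,320:420],(333,600)),cv2.resize(cv2.imread('pics/s20.png')[60:220,200:320],(450,600))]))
```

```text
0.02 [ 0.682 -0.347  0.02 ]
0.1 [ 0.647 -0.351  0.1  ]
0.15 [ 0.625 -0.354  0.15 ]
0.2 [ 0.603 -0.357  0.2  ]
0.25 [ 0.581 -0.36   0.25 ]
```

View pics/t20z.png

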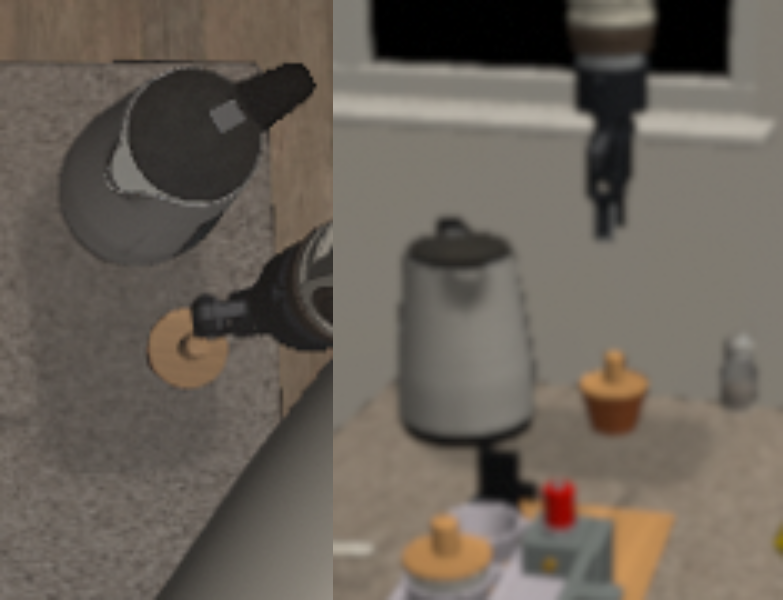

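The knob is at (252,184), 6 px left of the TCP axis at (258,185). The kettle's edge is about 8 cm beyond, which is enough.

Call:
play_rows(commands="0.6 -2 -6 -35 0;0.6 -3 -6 -75 0;0.6 -3 -6 -110 0;0.6 -3 -6 -140 0;0.6 -3 -6 -155 0;0.6 -3 -6 -155 0;0.6 -3 -6 -155 0;0 -3 -6 -155 0;0 -3 -6 -155 0;0 -3 -6 -155 0", force=50)

```text
time: 35.95
ee_pos: [0.5966, -0.37, 0.0637]
tcp_rot: [-179.7, 0.2, -175.4]
wrist_force: [-1.0, 0.3, 5.3]
opening: 0.0224
```

Call:
play_rows(commands="0 0 0 0 0;0 0 0 0 0;0 0 0 0 0;0 0 0 0 0;0 0 0 0 0")

```text
time: 36.37
ee_pos: [0.5965, -0.3701, 0.0636]
tcp_rot: [-179.7, 0.3, -175.4]
wrist_force: [-0.3, 0.0, 6.3]
opening: 0.0223
```

Call:
play_rows(commands="0 0 0 20 0;0 0 0 50 0;0 0 0 80 0;0 0 0 110 0;0 0 0 140 0;0 0 0 140 0;0 0 0 140 0;0 0 0 140 0")

```text
time: 37.03
ee_pos: [0.5955, -0.3694, 0.2006]
tcp_rot: [-179.8, 0.1, -175.4]
wrist_force: [-0.5, 0.6, -1.9]
opening: 0.0218
```

Run:
```python
from h import *
o,im=snap('wrist','w21');print(o['time'],o['ee_pos'],o['tcp_rot'],o['opening'],o['wrist_force'])
snap('side','s21')
cv2.imwrite('pics/w21z.png',np.hstack([cv2.resize(cv2.imread('pics/w21.png')[160:310,190:330],None,fx=3.5,fy=3.5,interpolation=cv2.INTER_CUBIC),cv2.resize(cv2.imread('pics/s21.png')[70:220,220:290],None,fx=3.5,fy=3.5)]))
```

```text
37.0333 [ 0.59553535 -0.36942781  0.2005794 ] [-1.79847379e+02  5.89484067e-02 -1.75417835e+02] 0.021816715877839794 [-0.47566618  0.56249891 -1.89066123]
```

View pics/w21z.png

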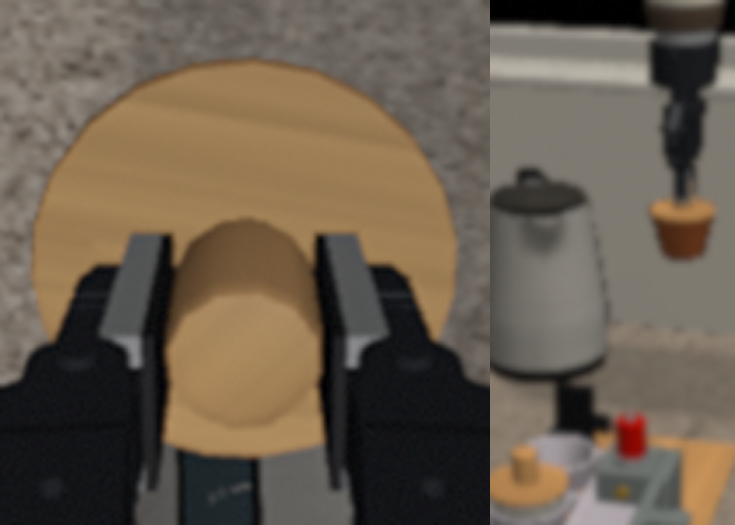

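Call:
play_rows(commands="0 2 37 0 0;0 4 74 0 0;0 6 111 0 0;0 8 148 0 0;0 10 185 0 0;0 12 222 0 0;0 14 259 0 0;0 16 296 0 0;0 17 330 0 0;0 17.5 353 0 0")

```text
time: 37.97
ee_pos: [0.6122, -0.0134, 0.1998]
tcp_rot: [-179.9, -0.0, -175.3]
wrist_force: [-0.1, -0.3, -1.6]
opening: 0.0221
```

Call:
play_rows(commands="0 0 0 0 0;0 0 0 0 0;0 0 0 0 0;0 0 0 0 0;0 0 0 0 0")

```text
time: 38.38
ee_pos: [0.6129, -0.0176, 0.2008]
tcp_rot: [-179.8, 0.0, -175.5]
wrist_force: [0.1, 0.4, -1.8]
opening: 0.0225
```

Run:
```python
from h import *
o,im=snap('wrist','w22');print(o['time'],o['ee_pos'],o['tcp_rot'],o['opening'],o['wrist_force'])
print(((np.array([.613,-.0165,.0846])-o['ee_pos'])*1e3).round(1))
```

```text
38.3833 [ 0.61291405 -0.01756552  0.20078351] [-1.79830739e+02  4.41359974e-02 -1.75503300e+02] 0.022467587396885112 [ 0.0511167   0.41986918 -1.8021274 ]
[ 1.000e-01  1.100e+00 -1.162e+02]
```

View pics/w22.png

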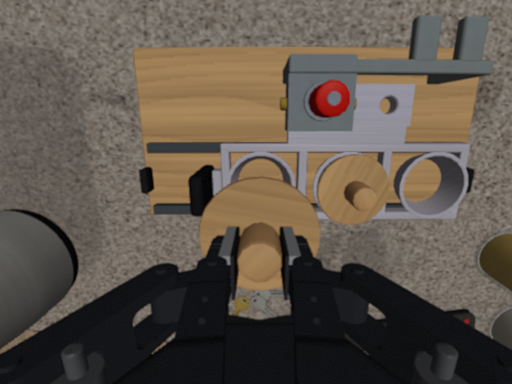

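Call:
play_rows(commands="0 0 1 -25 0;0 0 1 -50 0;0 0 1 -70 0;0 0 1 -85 0;0 0 1 -95 0;0 0 1 -102 0;0 0 1 -107 0;0 0 1 -111 0;0 0 1 -114 0;0 0 1 -114 0")

```text
time: 39.27
ee_pos: [0.6135, -0.0158, 0.0874]
tcp_rot: [-179.8, 0.1, -175.4]
wrist_force: [1.2, -1.4, -2.2]
opening: 0.0219
```

Call:
play_rows(commands="0 0 0 -1 0;0 0 0 -2 0;0 0 0 -2 0")

```text
time: 39.52
ee_pos: [0.6137, -0.0159, 0.0861]
tcp_rot: [-179.8, 0.2, -175.4]
wrist_force: [1.7, -4.0, 3.6]
opening: 0.0223
```

Contact is at about the seated height. I'll release and check.

Call:
play_rows(commands="0.5 0 0 0 0;0.5 0 0 0 0;0.5 0 0 0 0;0.5 0 0 0 0;0.5 0 0 30 0;0.5 0 0 65 0;0.5 0 0 100 0;0.5 0 0 130 0;0.5 0 0 130 0;0.5 0 0 130 0")

```text
time: 40.35
ee_pos: [0.6138, -0.0153, 0.2172]
tcp_rot: [-179.8, 0.3, -175.4]
wrist_force: [0.3, 0.0, -0.2]
opening: 0.0427
```

Run:
```python
from h import *
o,im=snap('wrist','w23');print(o['time'],o['ee_pos'],o['tcp_rot'],o['opening'],o['wrist_force'])
snap('side','s23');snap('top','t23');print(proj('wrist',[.615,-.0157,.106],o),proj('wrist',[.6075,.0782,.106],o))
cv2.imwrite('pics/s23z.png',cv2.resize(cv2.imread('pics/s23.png')[120:310,190:330],None,fx=3.1,fy=3.1,interpolation=cv2.INTER_CUBIC))
```

```text
40.35 [ 0.61381026 -0.01527978  0.21718211] [-179.82959731    0.27298521 -175.4080332 ] 0.04265092678220099 [ 0.30628968  0.00644498 -0.22799138]
[257.83367472 190.97557377] [355.80486788 191.07638612]
```

View pics/w23.png

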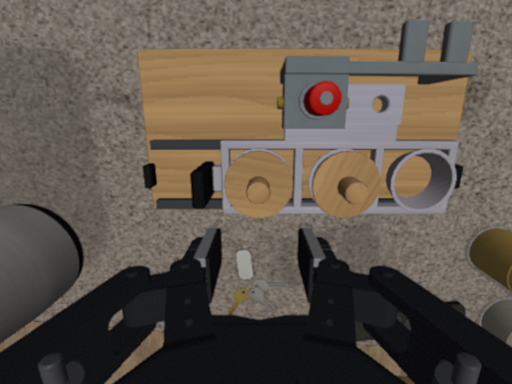

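View pics/s23z.png

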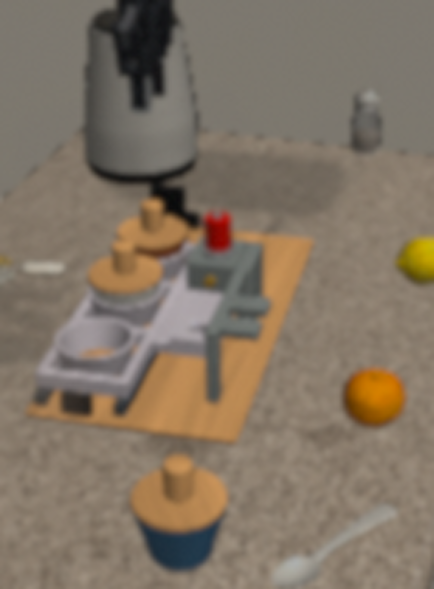

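View pics/t23.png

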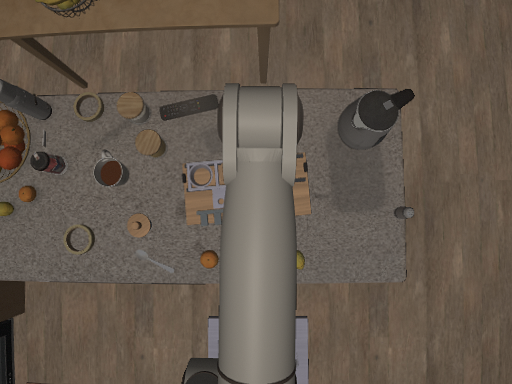

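The terracotta pot is seated; its knob and lid line up like the white pot's. The blue pot is still at (139,226) in the top view.

Call:
play_rows(commands="0.6 -16 36 0 0;0.6 -32 73 0 0;0.6 -48 110 0 0;0.6 -64 147 0 0;0.6 -80 184 0 0;0.6 -96 220 0 0;0.6 -112 257 0 0;0.6 -128 294 0 0;0.6 -144 330 0 0;0.6 -160 365 0 0")

```text
time: 41.33
ee_pos: [0.4514, 0.351, 0.2136]
tcp_rot: [-179.8, -0.0, -175.4]
wrist_force: [0.9, -0.9, 0.1]
opening: 0.0515
```

Call:
play_rows(commands="0.6 0 0 0 0;0.6 0 0 0 0;0.6 0 0 0 0;0.6 0 0 0 0;0.6 0 0 0 0")

```text
time: 41.75
ee_pos: [0.4536, 0.3484, 0.2149]
tcp_rot: [-179.8, 0.1, -175.5]
wrist_force: [0.3, 0.5, 0.1]
opening: 0.0511
```

Run:
```python
from h import *
o,im=snap('wrist','w24');print(o['time'],o['ee_pos'],o['tcp_rot'],o['opening'],o['wrist_force'])
print(proj('wrist',[*o['ee_pos'][:2],.085],o))
```

```text
41.75 [0.45360086 0.34839428 0.21487396] [-1.79815020e+02  5.79037206e-02 -1.75521737e+02] 0.05110775832492083 [0.2998294  0.52582898 0.07388155]
[258.51323931 185.62766244]
```

View pics/w24.png

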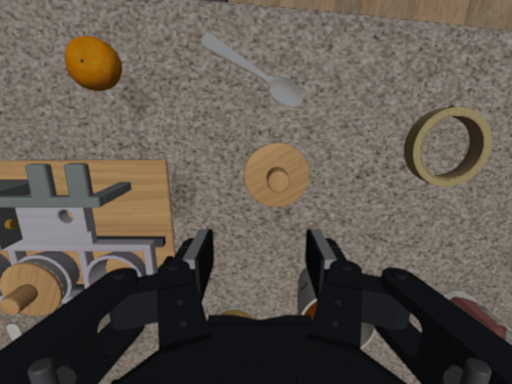

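Call:
play_rows(commands="0.6 -7 19 -25 0;0.6 -7 19 -60 0;0.6 -7 19 -100 0;0.6 -7 19 -135 0;0.6 -7 19 -153 0;0.6 -7 19 -153 0;0.6 -7 19 -153 0;0 -7 19 -153 0;0 -7 19 -153 0;0 -7 19 -153 0", force=50)

```text
time: 42.63
ee_pos: [0.4472, 0.3689, 0.0646]
tcp_rot: [-179.9, 0.3, -175.4]
wrist_force: [-0.2, -2.2, 5.8]
opening: 0.0222
```

Call:
play_rows(commands="0 0 0 0 0;0 0 0 0 0;0 0 0 0 0;0 0 0 0 0;0 0 0 0 0")

```text
time: 43.05
ee_pos: [0.4472, 0.3689, 0.0645]
tcp_rot: [-179.9, 0.3, -175.4]
wrist_force: [0.0, -3.9, 6.1]
opening: 0.0225
```

Call:
play_rows(commands="0 0 0 20 0;0 0 0 50 0;0 0 0 80 0;0 0 0 110 0;0 0 0 140 0;0 0 0 140 0;0 0 0 140 0;0 0 0 140 0")

```text
time: 43.72
ee_pos: [0.446, 0.3685, 0.2017]
tcp_rot: [-179.8, 0.1, -175.4]
wrist_force: [-0.4, -0.1, -2.7]
opening: 0.0221
```

Run:
```python
from h import *
o,im=snap('wrist','w25');print(o['time'],o['ee_pos'],o['tcp_rot'],o['opening'],o['wrist_force'])
snap('side','s25')
cv2.imwrite('pics/w25z.png',np.hstack([cv2.resize(cv2.imread('pics/w25.png')[160:310,190:330],None,fx=3.5,fy=3.5,interpolation=cv2.INTER_CUBIC),cv2.resize(cv2.imread('pics/s25.png')[150:300,220:290],None,fx=3.5,fy=3.5)]))
```

```text
43.7167 [0.44602784 0.3685406  0.20172755] [-1.79831123e+02  6.92608620e-02 -1.75419836e+02] 0.022096576997324924 [-0.39424824 -0.1491775  -2.68773613]
```

View pics/w25z.png

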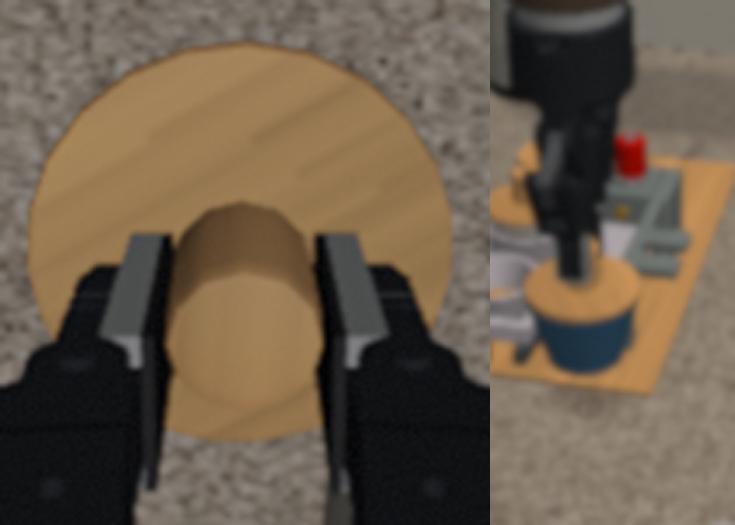

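Call:
play_rows(commands="0 22 -28 0 0;0 44 -56 0 0;0 66 -84 0 0;0 88 -112 0 0;0 110 -140 0 0;0 132 -168 0 0;0 148 -187 0 0;0 154.5 -195.5 0 0;0 154.5 -195.5 0 0;0 154.5 -195.5 0 0")

```text
time: 44.65
ee_pos: [0.6001, 0.1729, 0.2009]
tcp_rot: [-179.8, -0.0, -175.5]
wrist_force: [0.1, 0.0, -2.7]
opening: 0.0218
```

Call:
play_rows(commands="0 0 0 0 0;0 0 0 0 0;0 0 0 0 0;0 0 0 0 0")

```text
time: 44.98
ee_pos: [0.6001, 0.1739, 0.2023]
tcp_rot: [-179.8, 0.1, -175.3]
wrist_force: [-0.2, -0.6, -2.2]
opening: 0.022
```

Run:
```python
from h import *
o,im=snap('wrist','w26');print(o['time'],o['ee_pos'],o['tcp_rot'],o['opening'],o['wrist_force'])
print(((np.array([.6005,.173,.0855])-o['ee_pos'])*1e3).round(1))
```

```text
44.9833 [0.60007843 0.17389558 0.20231513] [-1.79839227e+02  8.55701844e-02 -1.75342885e+02] 0.022040962846456427 [-0.19479626 -0.56011233 -2.24353407]
[   0.4   -0.9 -116.8]
```

View pics/w26.png

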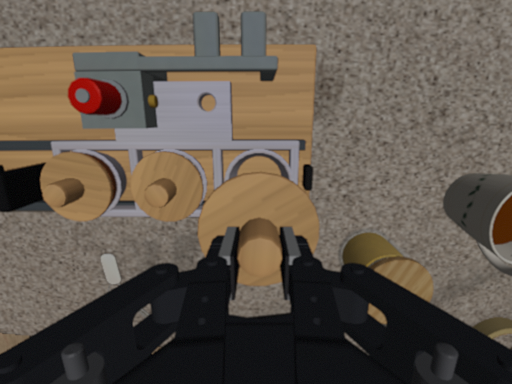

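Call:
play_rows(commands="0 0.5 -1 -25 0;0 0.5 -1 -50 0;0 0.5 -1 -70 0;0 0.5 -1 -85 0;0 0.5 -1 -95 0;0 0.5 -1 -102 0;0 0.5 -1 -107 0;0 0.5 -1 -111 0;0 0.5 -1 -114 0;0 0.5 -1 -114 0")

```text
time: 45.87
ee_pos: [0.6012, 0.1724, 0.0884]
tcp_rot: [-179.9, 0.1, -175.4]
wrist_force: [0.4, 1.8, -3.0]
opening: 0.022
```

Call:
play_rows(commands="0 0 0 -1 0;0 0 0 -2 0;0 0 0 -2 0")

```text
time: 46.12
ee_pos: [0.6013, 0.1723, 0.0866]
tcp_rot: [-179.9, 0.1, -175.4]
wrist_force: [-0.6, 2.6, -0.4]
opening: 0.0225
```

Call:
play_rows(commands="0.5 0 0 0 0;0.5 0 0 0 0;0.5 0 0 0 0;0.5 0 0 0 0;0.5 0 0 30 0;0.5 0 0 65 0;0.5 0 0 100 0;0.5 0 0 130 0;0.5 0 0 130 0;0.5 0 0 130 0")

```text
time: 46.95
ee_pos: [0.6019, 0.1722, 0.2184]
tcp_rot: [-179.9, 0.3, -175.4]
wrist_force: [-0.4, -0.1, -0.7]
opening: 0.0429
```

Run:
```python
from h import *
o,im=snap('wrist','w27');print(o['time'],o['ee_pos'],o['tcp_rot'],o['opening'],o['wrist_force'])
print(*[proj('wrist',[*p,.106],o).round(1) for p in((.615,-.0157),(.6075,.0782),(.600,.173))])
```

```text
46.95 [0.60191557 0.17217735 0.21843271] [-179.86976097    0.29995902 -175.42680475] 0.04293906897346675 [-0.37674851 -0.06422292 -0.66697179]
[ 65.1 187.5] [160.8 187.5] [259.3 187.6]
```

Call:
play_rows(commands="0.5 -40 0 10 0;0.5 -80 0 20 0;0.5 -120 -20 30 0;0.5 -160 -60 30 0;0.5 -200 -90 30 0;0.5 -240 -120 30 0;0.5 -250 -150 30 0;0.5 -250 -190 30 0;0.5 -250 -230 30 0;0.5 -250 -270 30 0")

```text
time: 47.83
ee_pos: [0.3497, -0.0851, 0.2453]
tcp_rot: [-179.8, 0.1, -175.3]
wrist_force: [1.6, 0.1, -0.9]
opening: 0.0424
```

Call:
play_rows(commands="0.5 0 -40 0 0;0.5 0 -80 0 0;0.5 0 -120 0 0;0.5 0 -160 0 0;0.5 0 -200 0 0;0.5 0 -240 0 0;0.5 0 -240 0 0;0.5 0 -240 0 0;0.5 0 -240 0 0")

```text
time: 48.58
ee_pos: [0.3508, -0.3233, 0.2448]
tcp_rot: [-180.0, -0.0, -175.5]
wrist_force: [0.5, 0.6, 0.4]
opening: 0.0425
```

Run:
```python
from h import *
_,s=snap('side','s28');_,t=snap('top','t28');o=get_obs();print(o['time'],o['ee_pos'])
cv2.imwrite('pics/f28.png',np.hstack([cv2.resize(cv2.imread('pics/s28.png')[140:290,190:310],(440,550),interpolation=cv2.INTER_CUBIC),cv2.resize(cv2.imread('pics/t28.png')[130:240,170:240+2],(356,550),interpolation=cv2.INTER_CUBIC)]))
```

```text
48.6833 [ 0.35128429 -0.32270503  0.24586761]
```

View pics/w27.png

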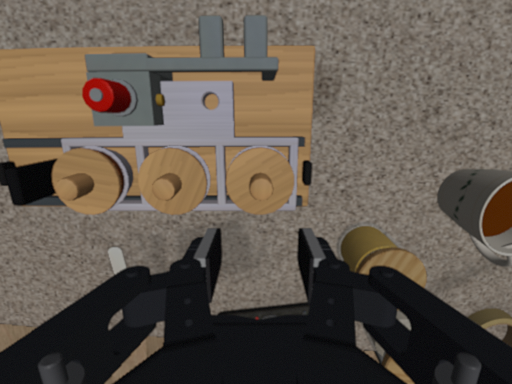

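View pics/f28.png

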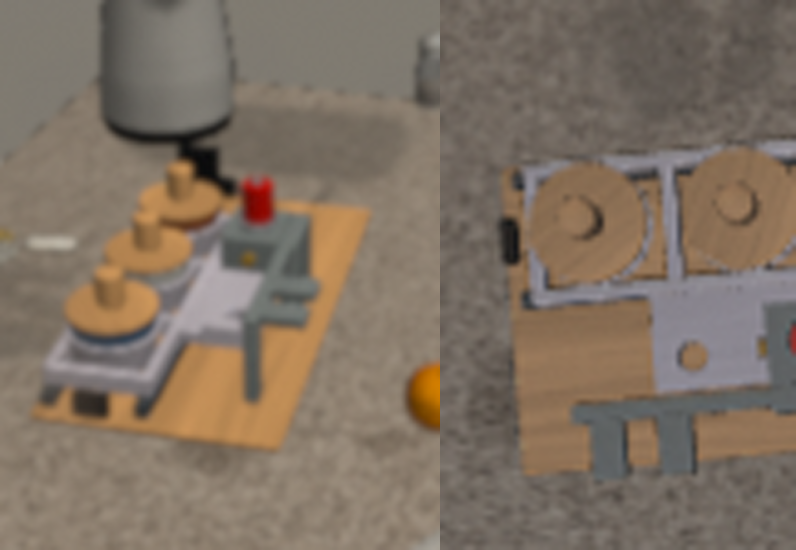

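View pics/t28.png

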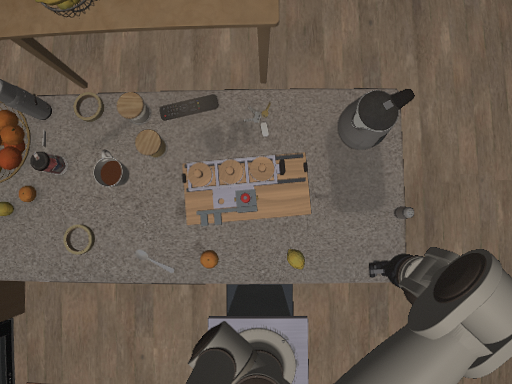

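All three pots look seated and upright, with the pin home and the bystanders unmoved. As a last number check, I'll triangulate the pot knobs and lids.

Run:
```python
from h import *
a=cv2.imread('pics/t28.png')[145:215,175:315];cv2.imwrite('pics/ft.png',cv2.resize(a,None,fx=5.7,fy=5.7,interpolation=cv2.INTER_CUBIC))
b=cv2.imread('pics/s28.png')[175:250,195:275];cv2.imwrite('pics/fs.png',cv2.resize(b,None,fx=8,fy=8,interpolation=cv2.INTER_CUBIC))
for p in((.615,-.0157),(.6075,.0782),(.600,.173)):
    f=lambda q,x0,y0,s:((q+.5-[x0,y0])*s).round(0)
    print([f(proj('top',[*p,z],),175,145,5.7) for z in(.106,.075)],[f(proj('side',[*p,z]),195,175,8) for z in(.106,.075)])
for n in('mug','x'):pass
d0=cv2.imread('pics/top0.png').astype(int);d1=cv2.imread('pics/t28.png').astype(int)
df=(abs(d0-d1).max(2)>40);
for nm,(u,v) in dict(mug=(109,172),jar=(148,142),mill=(404,213)).items():print(nm,df[v-20:v+20,u-20:u+20].sum())
```

```text
[array([493., 135.]), array([493., 143.])] [array([352.,  83.]), array([355., 151.])]
[array([311., 151.]), array([316., 158.])] [array([281., 187.]), array([285., 258.])]
[array([128., 167.]), array([138., 174.])] [array([200., 306.]), array([205., 382.])]
mug 0
jar 0
mill 0
```

View pics/ft.png

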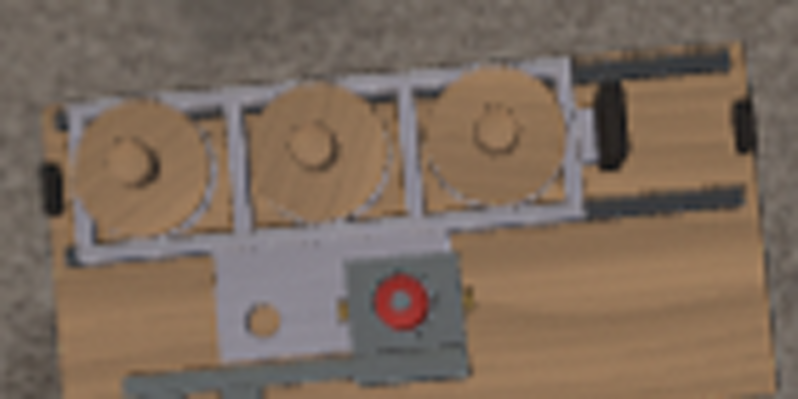

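View pics/fs.png

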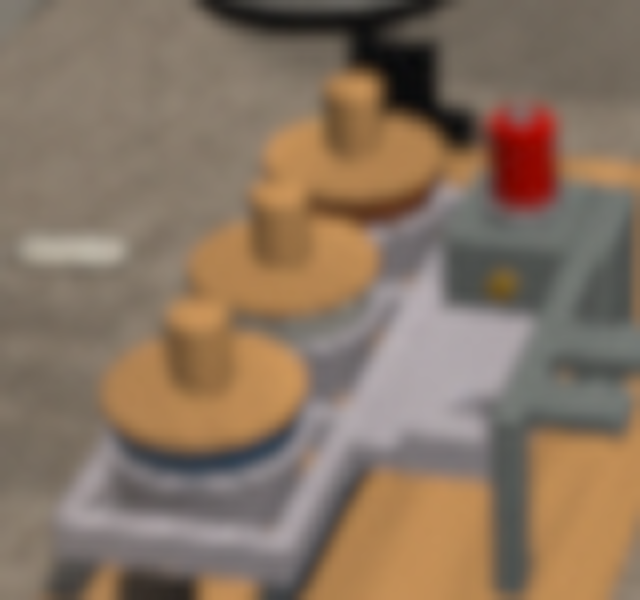

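```bash
python3 -c "
from h import *
print(job_done())"
```

```text
the job is handed in; nothing more can be done
None
```

The rack is slid to its other end stop and locked with the pin. All three pots are seated: terracotta on the right, white in the middle, blue on the left. I handed the job in at about 49 s of the 208 s allowed; it returned no verdict.

**Sequence:** I pulled the pin and hung it upright in the notch, and let go. I then slid the rack by its grip until the end stop pushed back with 20 N. The pin went home next, then the pots.

**Last checks**
- **Pin:** its knob in the side view, checked after the pin was pushed home, was within 0.3 px of where it started. The final views show it still home.
- **Pots:** knobs and lids matched the predicted seated positions. The side view agreed within about half a pixel, and the top view showed the same 1 px shift for all three. None looked tilted.
- **Bystanders:** the top view shows no change round the mug, maize jar or salt mill.

**What disagreed or went wrong**
- **Joint 6 stop:** the arm hit this stop while carrying the pin to the notch, which left the tool tilted 1.8°. I turned it to the opposite stop afterwards and got it back to about 0.2°.
- **Rack travel:** during the slide I read about 77 mm of tool travel instead of 80 mm. The pin then went fully through the lined-up holes, so the rack is at its stop.
- **Last wrist view:** it put the pot knobs 2 to 5 px off prediction towards the image edge. The side and top views did not show this.

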